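# Line up and bolt down the dicer's cover plate

## Task

Fasten the loose cover plate of the dicer base: put the red-handled tapered drift pin through the plate's pin hole, draw the plate along its rails away from the robot with it until you feel the tip drop into the hidden hole of the seat strip underneath, and push the pin fully home so that its collar sits on the plate. Then fit the black-knobbed bolt fully home in the plate's other hole. Leave both in place and upright, move the plate with the pin and not with the gripper itself, push gently and never force them (a shove of over 60 N damages the dicer), and leave everything else as it stands.

Things in the scene. Friction and masses are not known exactly. Their poses are not given: they have to be found in the camera images.
- base: fixed blue and steel dicer base, 210 x 156 mm, 68 mm high, with two steel rails along its own x axis, the cover plate between them; origin at the centre of its underside; x points along the rails away from the robot, z up
- seat (a point): fixed point on the base's centre line, level with the top of the steel seat strip (52.5 mm above the table, 1.5 mm below the plate); axes as the base's. The strip is fixed, 12 mm thick, solid but for two 13.4 mm through holes 36 mm either side of the centre line; 28 mm of space below it. Its holes lie 6 to 54 mm further along +x than the plate's do at the start: hidden, not given, varies
- cover (a joint): how far the cover plate (aluminium, 130 x 116 x 6 mm, top 60 mm above the table) has slid along the rails, m: 0 nearest the robot, up to 0.060; it slides only along the base's x axis, cannot lift, and stays where it is left (about 2.5 N of friction)
- pin_hole (a point): centre of the cover plate's pin hole (the left one, +y side of the base), at the plate's top face; round through hole 13.4 mm wide; axes as the base's, moves with the plate
- bolt_hole (a point): centre of the cover plate's bolt hole (the right one, -y side, 72 mm from the pin hole), at the plate's top face; round through hole 13.4 mm wide; axes as the base's, moves with the plate
- pin_center (a point): drift pin, 78 mm long, 0.04 to 0.09 kg, z up along it: this point is half-way up. Collar 24 mm wide from 1 mm above to 6 mm above this point; above it a red round handle 22 mm wide, up to 39 mm above (grasp it 20 to 30 mm above this point). Fully home this point is 1 mm below the plate's top face. Starts upright in the holder, collar on its top
- pin_tip (a point): the drift pin's lower end, 39 mm below pin_center; bare steel, 9 mm thick at the tip, tapering evenly to 12 mm at 20 mm above the tip, then straight 12 mm up to the collar at 40 mm
- bolt_center (a point): bolt (no thread, pushed straight in), 60 mm long, 0.04 to 0.09 kg, z up along it: this point is half-way up, at the underside of its 30 mm washer. Below: 12 mm shank, last 3 mm chamfered to 9 mm. Above: washer 3 mm, then black round knob 28 mm wide, top 30 mm above this point (grasp about 15 mm above). Fully home: level with the plate's top face. Starts upright in the holder
- holder: fixed light wooden block, 60 x 150 mm, 46 mm high, with two 17 mm holes, 40 mm either side of its centre along its own y axis, in which the pin and the bolt stand, either way round; origin at the centre of its underside
- black_pan: black plastic food pan, 184 x 169 x 125 mm, bystander; origin at the centre of its underside
- lidded_cup: small clear cup with blue lid, 86 x 78 x 59 mm, bystander; origin at the centre of its underside
- shaker: glass shaker with grey top, 44 mm wide, 90 mm high, bystander; origin at the centre of its underside
- jug: white jug with a handle, 120 x 91 x 129 mm, bystander; origin at the centre of its underside
- white_roll: small white roll of labels lying flat, 62 mm wide, 28 mm high, bystander; origin at the centre of its underside
- tube: brown cardboard tube standing upright, 57 mm wide, 198 mm high, bystander; origin at the centre of its underside

How it is judged:
By the outcome, as a careful person would: the job done as asked, in the order asked, and still so for the second after the job is handed in, with the robot touching nothing.
It also fails if it takes over 72 s, if anything falls off the work surface, if the arm or the gripper's body presses on something with over 40 N, if the wrist force passes 120 N, or if a joint passes its speed limit or range.

## Robot

A 6-joint arm with a two-finger parallel gripper is mounted at the origin on a cart in front of the work surface, level with it; the furniture and walls round the work are solid. World frame = base frame: x ahead of the robot, y to its left, z up, the work surface at z = 0. Lengths are in m, angles in rad, forces in N, time in s.
With the tool pointing down it reaches from about 0.35 to 0.775 m from the base axis. Payload 5.5 kg.
Tool frame: the origin (TCP) lies between the finger pads; the fingertips stand 19 mm ahead of it and the grasp point (between the pads) is the TCP; z points along the fingers, y is the direction in which the jaws open and shut (so a half turn about z gives the same grasp; the last joint's range is limited). The gripper opens to 85 mm and grips with 20 to 120 N. Pads are 22 mm wide; open, the fingers measure 114 mm over their backs; the gripper's body (76 mm by 85 mm) begins 54 mm behind the grasp point. The pads swing forward as they close: fully open they stand 13 mm farther back than shut.
Start: joints at [-1.486, 0.313, 0.046, 1.304, 0, 1.431], TCP at [0.128, -0.561, 0.218] pointing down, gripper open.
Joint ranges: [-2.76, 2.76], [-0.86, 1.69], [-1.03, 1.26], [-2.2, 2.34], [-1.47, 1.5], [-3.14, 3.14]. Speed limits (rad/s): [2.57, 2.57, 3.14, 3.14, 3.14, 3.14].

## Interface

Orientations are given as a unit quaternion [w, x, y, z].
In Python, from workcell import get_state, cams, workorder gives the robot as it stands.
- The arm moves only by the tool play_rows, never from a script. Its argument "series" is text: rows parted by semicolons, each of 7 numbers parted by spaces: the opening in per cent of the stroke, from 0 (shut) to 100 (fully open), then the shift along the tool's x, y, z in cm, then the turn, a rotation vector about the tool's x, y, z in degrees. A call has 1 to 12 rows; each row shifts and turns the commanded pose from where the row before left it, along the tool's axes as they then stand; what a row does not reach is not made up. A row lasts 1/8 s, in which the tool goes at most 62.5 mm and 10.7 degrees, less where a joint would pass 70% of its speed; a pose out of reach is approached as far as the arm can. A call with a gripper value outside its range is refused whole. The fingers move at their own pace and stop on an object; "newtons" is the grip in N (left out, the last holds). Time passes only in rows, so rows that do not move let the fingers close. It gives the time, the measured TCP pose, the force and the opening at its end, in the units of the state.
- get_state(): the state, without advancing time (a new reading comes with each control period).
- cams.read_camera(name): name is "side" or "top"; returns the picture (384x512x3 uint8, red, green, blue); there is no depth.
- cams.get_calibration(name): a dict with "fx", "fy", "cx", "cy" (pixels), "distortion" ([k1, k2, p1, p2, k3] as OpenCV has them; the pictures are not rectified), "rvec" (rotation vector, rad) and "tvec" (3), from world to camera coordinates, as OpenCV has them. Camera axes: x right, y down, z forward; pixel columns grow to the right and rows downward; lengths in m; the calibration is good to about 2 mm. A picture is of the moment at which its call begins. get_calibration takes no time and is no camera call.
- workorder.hand_in(): hands the job in, once; it reports no verdict.
The state is a dict: "clock": time; "joint_pos": joint angles; "qvel": joint speeds; "tau": joint torques, N m; "tcp_pos": TCP position; "orientation": TCP orientation; "wrist_force": force on the tool from outside, world axes, zero at the start; "ft_torque": the same for the moment, N m; "finger_gap": finger opening in m.
Only numpy, scipy, OpenCV 4.12 (cv2) and the standard library are available. Lean on these libraries where they do the work, as an engineer would, in place of code of your own. Each camera call takes 0.05 s, during which the arm holds its last target.

## Working session

There is one attempt and no reset: what is moved stays moved. The work goes in short steps, Python scripts to look and compute and a tool call to move; the robot and the scene stay as the last step left them, time stands still between calls to the robot, and variables do not carry over. Pictures are saved under pics/ and viewed, and the job is handed in when it is done.

Besides the shell and the picture viewer there is one more tool, called as name(argument=value, ...) on one line, values as JSON. play_rows: Moves the arm, as the interface text tells. Its arguments: {"type":"object","properties":{"series":{"type":"string"},"newtons":{"type":"number"}},"required":["series"]}

```bash
ls; mkdir -p pics; python3 - <<'E'
from workcell import get_state, cams
import cv2
for n in ("side","top"):
    im=cams.read_camera(n); cv2.imwrite(f"pics/{n}0.png",cv2.resize(im[:,:,::-1],(768,576),interpolation=cv2.INTER_CUBIC)); cv2.imwrite(f"pics/{n}0_raw.png",im[:,:,::-1])
    print(n,cams.get_calibration(n))
print(get_state())
E
```

```text
pics
side {'fx': 487.4643176825854, 'fy': 487.4643176825854, 'cx': 255.9693829700407, 'cy': 191.90758179548538, 'distortion': array([0.07112162, 0.        , 0.        , 0.        , 0.        ]), 'rvec': array([ 0.08915318, -2.84353466,  1.25527392]), 'tvec': array([0.58128543, 0.14559402, 1.54704304])}
top {'fx': 423.93884265414516, 'fy': 423.93884265414516, 'cx': 252.55608706424607, 'cy': 191.2153136087574, 'distortion': array([-0.05934855,  0.        ,  0.        ,  0.        ,  0.        ]), 'rvec': array([ 2.10362664, -2.13444433,  0.18786817]), 'tvec': array([-0.08905179,  0.60797486,  1.59844731])}
{'clock': 0.1, 'joint_pos': array([-1.48564504e+00,  3.13932079e-01,  4.51069759e-02,  1.30359467e+00,
       -7.78906819e-06,  1.43119813e+00]), 'qvel': array([-0.00085309, -0.00261849,  0.00303294, -0.00042859, -0.00151183,
        0.00063977]), 'tau': array([ 3.26560890e-03, -4.81726885e+01,  2.99242562e+01,  1.27678187e-02,
       -9.09739083e-05, -1.26383469e-06]), 'tcp_pos': array([ 0.12809477, -0.56007043,  0.21690008]), 'orientation': array([-8.11529071e-04,  9.93692273e-01,  1.12138343e-01,  1.82021112e-05]), 'wrist_force': array([-0.28570933,  0.39862413, -0.61626811]), 'ft_torque': array([-0.04440775,  0.02137276,  0.01046185]), 'finger_gap': 0.08541790635792154}
```

View pics/side0.png

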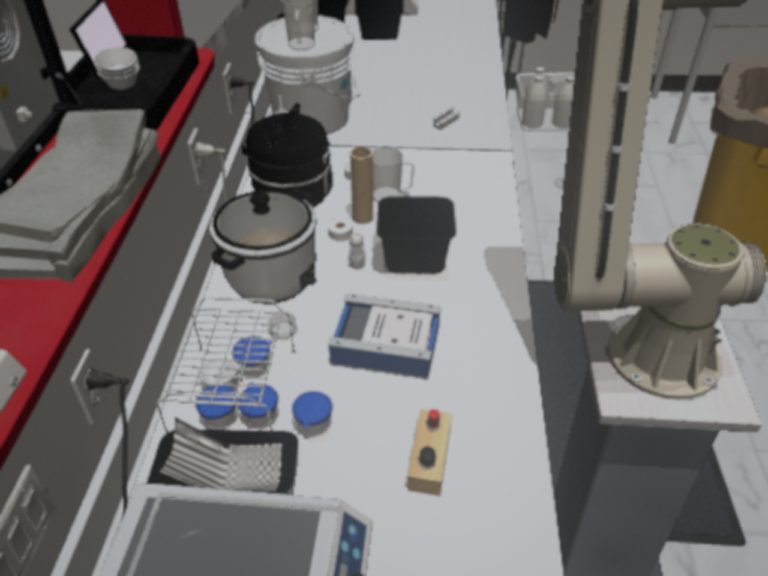

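View pics/top0.png

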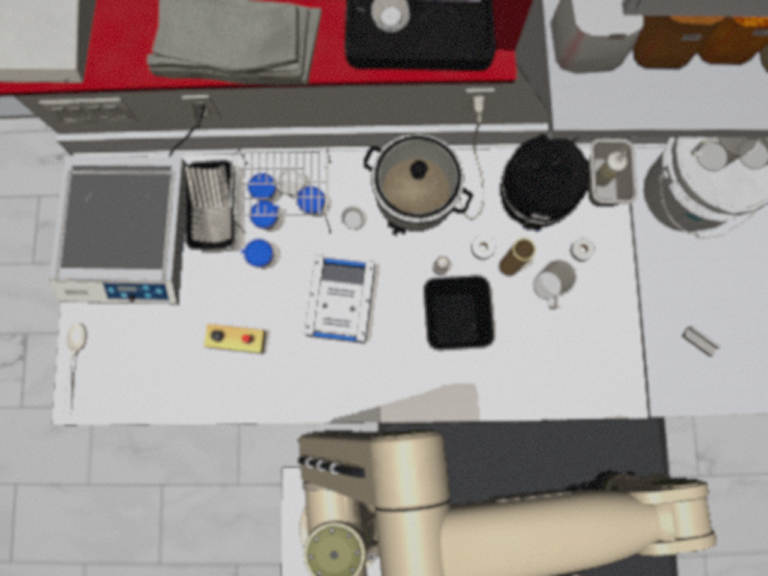

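The side view has the base near (385,335) and the holder near (430,450). In the top view the base is near (340,300), the red handle at (247,339) and the black knob at (217,336). I'll enlarge these areas.

```bash
python3 - <<'E'
import cv2
s=cv2.imread("pics/side0_raw.png"); t=cv2.imread("pics/top0_raw.png")
def crop(im,x0,y0,x1,y1,k,n):
    c=cv2.resize(im[y0:y1,x0:x1],None,fx=k,fy=k,interpolation=cv2.INTER_CUBIC); print(n,c.shape); cv2.imwrite(f"pics/{n}.png",c)
crop(s,215,190,300,255,9,"s_base"); crop(s,265,265,310,335,8,"s_hold")
crop(t,195,160,260,235,8,"t_base"); crop(t,130,208,185,243,12,"t_hold")
E
```

```text
s_base (585, 765, 3)
s_hold (560, 360, 3)
t_base (600, 520, 3)
t_hold (420, 660, 3)
```

View pics/s_base.png

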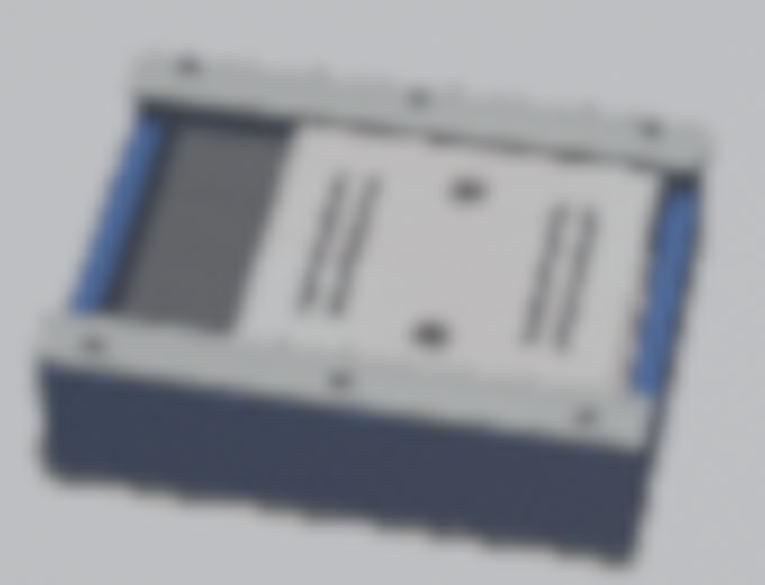

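View pics/s_hold.png

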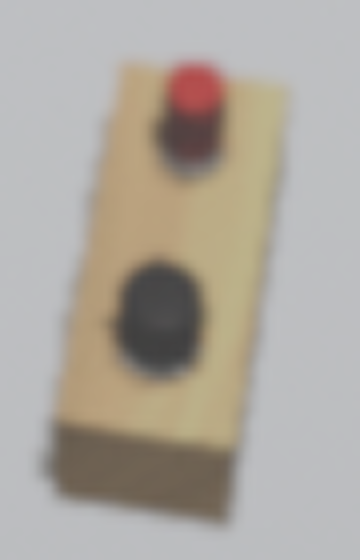

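View pics/t_base.png

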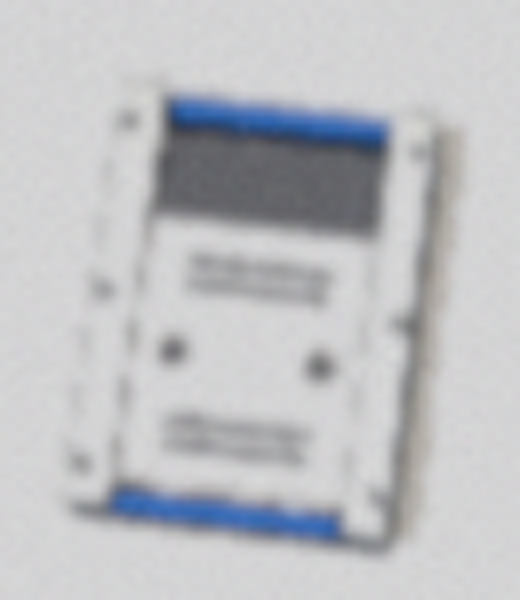

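View pics/t_hold.png

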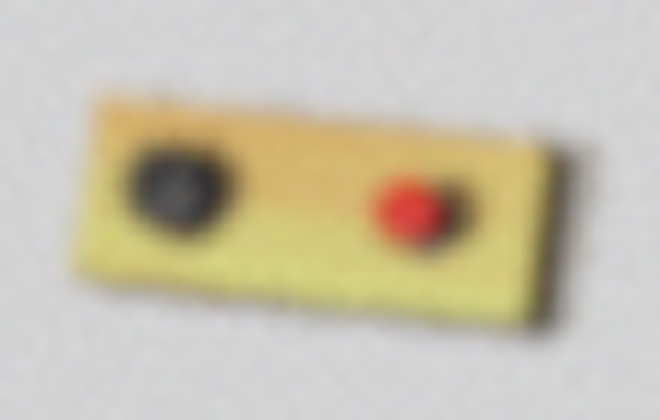

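```bash
cat > h.py <<'E'
import numpy as np, cv2
from workcell import get_state, cams
C={n:cams.get_calibration(n) for n in("side","top")}
def px(org,k,p): return np.array([org[0]+(p[0]+.5)/k-.5, org[1]+(p[1]+.5)/k-.5])
def ray(n,uv):
    c=C[n];K=np.array([[c['fx'],0,c['cx']],[0,c['fy'],c['cy']],[0,0,1]])
    q=cv2.undistortPoints(np.array([[uv]],float),K,np.array(c['distortion'])).ravel()
    R,_=cv2.Rodrigues(np.array(c['rvec']));t=np.array(c['tvec']).ravel()
    d=R.T@np.array([q[0],q[1],1]);return -R.T@t,d/np.linalg.norm(d)
def atz(n,uv,z):
    o,d=ray(n,uv);return o+d*(z-o[2])/d[2]
def tri(a,b):
    A=[];B=[];
    for o,d in(ray("side",a),ray("top",b)):
        P=np.eye(3)-np.outer(d,d);A.append(P);B.append(P@o)
    A=np.vstack(A);B=np.hstack(B);x,*_=np.linalg.lstsq(A,B,rcond=None)
    return x,np.linalg.norm(A@x-B)
def proj(n,P):
    c=C[n];K=np.array([[c['fx'],0,c['cx']],[0,c['fy'],c['cy']],[0,0,1]])
    return cv2.projectPoints(np.array(P,float).reshape(-1,3),np.array(c['rvec']),np.array(c['tvec']),K,np.array(c['distortion']))[0].reshape(-1,2)
E
python3 - <<'E'
from h import *
np.set_printoptions(precision=4,suppress=True)
sb,tb,sh,th=((215,190),9),((195,160),8),((265,265),8),((130,208),12)
for nm,s,t,S,T,z in (("pinhole",(433,335),(173,350),sb,tb,.06),("bolthole",(468,191),(320,368),sb,tb,.06),
 ("red",(196,86),(410,212),sh,th,.084),("knob",(162,300),(178,187),sh,th,.076),
 ("railLfar",(187,66),(418,150),sb,tb,.068),("railLmid",(419,99),(402,325),sb,tb,.068),
 ("railRmid",(340,380),(103,289),sb,tb,.068),("railRfar",(93,345),(128,120),sb,tb,.068),("railRnear",(587,417),(80,462),sb,tb,.068)):
    a=px(*S,s);b=px(*T,t)
    print(nm,*tri(a,b),"side",atz("side",a,z)[:2],"top",atz("top",b,z)[:2])
for n in("side","top"): print(n,ray(n,(256,192)))
E
```

```text
pinhole [0.5593 0.0437 0.0617] 0.0010545477245885975 side [0.5587 0.0422] top [0.5604 0.0438]
bolthole [ 0.5502 -0.0275  0.0611] 0.00012514815976787133 side [ 0.5502 -0.0287] top [ 0.5505 -0.0275]
red [0.4754 0.2416 0.0824] 1.883987759389862e-05 side [0.4754 0.2429] top [0.4752 0.2413]
knob [0.4854 0.3197 0.0692] 0.0006160650971959191 side [0.4851 0.3246] top [0.485  0.3179]
railLfar [ 0.6549 -0.0763  0.0707] 0.0005740998913101518 side [ 0.6549 -0.0791] top [ 0.656  -0.0763]
railLmid [ 0.5698 -0.0676  0.0671] 3.403454632754356e-05 side [ 0.5698 -0.0666] top [ 0.5696 -0.0676]
railRmid [0.5884 0.0766 0.0725] 0.000448952042774017 side [0.5884 0.0725] top [0.5895 0.0771]
railRfar [0.6726 0.065  0.0718] 0.0002457052234530676 side [0.6733 0.0613] top [0.6733 0.0654]
railRnear [0.5049 0.0873 0.0712] 4.9796525432585105e-06 side [0.5049 0.0844] top [0.5053 0.0877]
side (array([0.5047, 1.0805, 1.1533]), array([ 0.0524, -0.7371, -0.6738]))
top (array([ 0.2994, -0.1119,  1.6824]), array([ 0.1837,  0.0004, -0.983 ]))
```

```bash
cat >> h.py <<'E'
from scipy.spatial.transform import Rotation as Rn
def plan(wps,n,grip=100,start=None):
    """wps: list of (x,y,z,tool-y angle deg); n rows per leg; prints rows, tracking rounding"""
    s=get_state();q=s['orientation']
    p,R=(np.array(s['tcp_pos']),Rn.from_quat([q[1],q[2],q[3],q[0]])) if start is None else start
    rows=[]
    for w,k in zip(wps,n):
        a=np.radians(w[3]);y=np.array([np.cos(a),np.sin(a),0]);z=np.array([0,0,-1.]);x=np.cross(y,z)
        T=Rn.from_matrix(np.c_[x,y,z]);
        for i in range(k):
            d=(np.array(w[:3])-p)/(k-i); dl=np.round(R.inv().apply(d)*100,2)
            rv=np.round(np.degrees((R.inv()*T).as_rotvec())/(k-i),1)
            rows.append(f"{grip} "+" ".join(f"{v:g}" for v in [*dl,*rv]))
            p=p+R.apply(dl/100);R=R*Rn.from_rotvec(np.radians(rv))
    print("; ".join(rows));return p,R
def st():
    s=get_state();q=s['orientation'];R=Rn.from_quat([q[1],q[2],q[3],q[0]]).as_matrix()
    np.set_printoptions(precision=4,suppress=True)
    print(s['clock'],s['tcp_pos'],"y-ang",np.degrees(np.arctan2(R[1,1],R[0,1])),"z",R[:,2],"F",s['wrist_force'],"M",s['ft_torque'],"gap",s['finger_gap'])
E
python3 - <<'E'
from h import *
e=plan([(.35,-.36,.21,-60),(.47,-.1,.20,-30)],[6,6])
plan([(.4753,.2417,.18,-7.5),(.4753,.2417,.12,-7.5)],[7,2],start=e)
E
```

```text
100 4.35 -2.43 0.12 -0 -0 -2.9; 100 4.47 -2.2 0.12 -0 -0 -2.8; 100 4.57 -1.98 0.12 -0 -0 -2.9; 100 4.66 -1.75 0.12 -0 -0 -2.8; 100 4.74 -1.52 0.12 -0 -0 -2.9; 100 4.81 -1.28 0.12 -0.1 -0 -2.8; 100 3.9 -2.75 0.17 0 -0 -5; 100 4.12 -2.4 0.17 0 -0 -5; 100 4.32 -2.04 0.17 0 -0 -5; 100 4.48 -1.65 0.17 0 -0 -5; 100 4.6 -1.26 0.16 0 -0 -5; 100 4.7 -0.85 0.17 0 -0 -5
100 4.26 -2.38 0.29 0 -0 -3.2; 100 4.39 -2.13 0.29 0 -0 -3.2; 100 4.5 -1.89 0.28 0 -0 -3.2; 100 4.6 -1.63 0.29 0 -0 -3.2; 100 4.69 -1.37 0.28 0 -0 -3.2; 100 4.75 -1.11 0.29 0 -0 -3.3; 100 4.81 -0.84 0.28 0 -0 -3.2; 100 0 -0 3 0 -0 -0; 100 0 -0 3 0 -0 -0
```

play_rows(series="100 4.35 -2.4 0.1 0 0 -2.9; 100 4.5 -2.2 0.1 0 0 -2.8; 100 4.6 -2 0.1 0 0 -2.9; 100 4.65 -1.75 0.1 0 0 -2.8; 100 4.75 -1.5 0.1 0 0 -2.9; 100 4.8 -1.3 0.1 0 0 -2.8; 100 3.9 -2.75 0.2 0 0 -5; 100 4.1 -2.4 0.2 0 0 -5; 100 4.3 -2 0.2 0 0 -5; 100 4.5 -1.65 0.2 0 0 -5; 100 4.6 -1.25 0.2 0 0 -5; 100 4.7 -0.85 0.2 0 0 -5")

```text
clock: 1.6
tcp_pos: [0.4709, -0.0993, 0.1994]
orientation: [-0.0, 0.865, 0.501, -0.0]
wrist_force: [0.6, -0.8, 0.6]
finger_gap: 0.0856
```

```bash
python3 - <<'E'
from h import *
st()
E
```

```text
1.6 [ 0.4709 -0.0993  0.1994] y-ang -29.858627703267366 z [-0.0004  0.     -1.    ] F [ 0.5792 -0.8204  0.5993] M [-0.0609 -0.0575  0.0058] gap 0.08557070255937124
```

play_rows(series="100 4.25 -2.4 0.3 0 0 -3.2; 100 4.4 -2.1 0.3 0 0 -3.2; 100 4.5 -1.9 0.3 0 0 -3.2; 100 4.6 -1.6 0.3 0 0 -3.2; 100 4.7 -1.4 0.3 0 0 -3.2; 100 4.75 -1.1 0.3 0 0 -3.3; 100 4.8 -0.85 0.3 0 0 -3.2; 100 0 0 2 0 0 0;100 0 0 0 0 0 0;100 0 0 0 0 0 0")

```text
clock: 2.85
tcp_pos: [0.4758, 0.2403, 0.1588]
orientation: [-0.0, 0.752, 0.659, -0.0]
wrist_force: [0.3, 0.4, 0.1]
finger_gap: 0.0857
```

```bash
python3 - <<'E'
from h import *
st()
plan([(.4753,.2417,.125,-7.5),(.4753,.2417,.070,-7.5)],[1,2])
E
```

```text
2.85 [0.4758 0.2403 0.1588] y-ang -7.5570532495037535 z [-0.0005 -0.0003 -1.    ] F [0.2839 0.3763 0.1085] M [ 0.0182  0.0063 -0.0193] gap 0.08571179491022851
100 0.14 -0.07 3.38 -0 0 -0.1; 100 -0 0 2.75 -0 0 0; 100 -0 0 2.75 -0 0 0
```

play_rows(series="100 0.15 -0.05 3.4 0 0 0; 100 0 0 2.7 0 0 0; 100 0 0 2.5 0 0 0; 100 0 0 0 0 0 0", newtons=40)

```text
clock: 3.35
tcp_pos: [0.4747, 0.2411, 0.0718]
orientation: [-0.001, 0.752, 0.659, -0.001]
wrist_force: [-0.1, 0.7, -0.6]
finger_gap: 0.0851
```

```bash
python3 - <<'E'
from h import *
st()
for n in("side","top"):
    im=cams.read_camera(n)[:,:,::-1]; o={"side":(255,255,320,335),"top":(125,190,195,250)}[n]
    cv2.imwrite(f"pics/{n}1.png",cv2.resize(im[o[1]:o[3],o[0]:o[2]],None,fx=7,fy=7,interpolation=cv2.INTER_CUBIC))
E
```

```text
3.35 [0.4747 0.2411 0.0718] y-ang -7.607075847897218 z [-0.0028 -0.001  -1.    ] F [-0.0653  0.7008 -0.59  ] M [-0.0098  0.0292 -0.0285] gap 0.08510441356330659
```

View pics/side1.png

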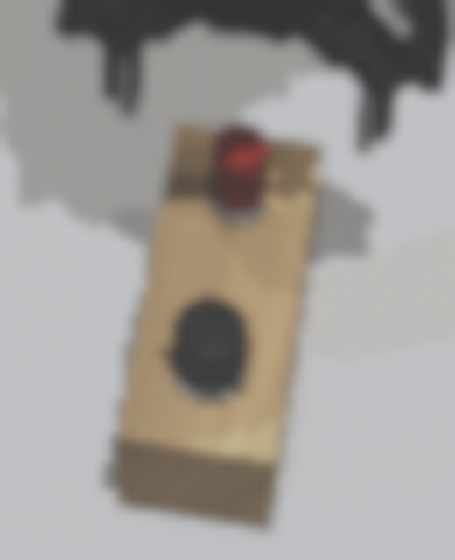

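View pics/top1.png

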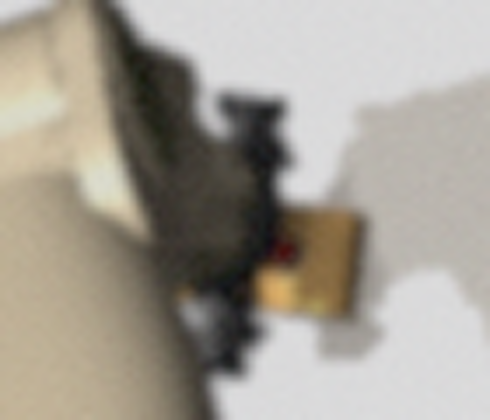

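```bash
python3 - <<'E'
from h import *
for y in (.2411,.2301,.2521): print((proj("side",[[.4747,y,.066]])[0]+.5-[255,255])*7)
print((proj("side",[[.4747,.2411,.084],[.4753,.2417,.084]])+.5-[255,255])*7)
E
```

```text
[242.06831726 170.70693364]
[242.45808921 148.33850762]
[241.67511164 193.35689282]
[[243.83967783 142.0879803 ]
 [242.28059223 143.23992424]]
```

play_rows(series="40 0 0 0 0 0 0; 40 0 0 0 0 0 0; 40 0 0 0 0 0 0; 40 0 0 0 0 0 0")

```text
clock: 3.95
tcp_pos: [0.4757, 0.2423, 0.0729]
orientation: [0.0, 0.752, 0.659, 0.0]
wrist_force: [-0.6, 0.2, 0.6]
finger_gap: 0.0345
```

```bash
python3 - <<'E'
from h import *
st()
for n in("side",):
    im=cams.read_camera(n)[:,:,::-1]; o={"side":(255,235,320,315),"top":(125,190,195,250)}[n]
    cv2.imwrite(f"pics/{n}2.png",cv2.resize(im[o[1]:o[3],o[0]:o[2]],None,fx=7,fy=7,interpolation=cv2.INTER_CUBIC))
E
```

```text
3.95 [0.4757 0.2423 0.0729] y-ang -7.512503507337699 z [ 0.0003 -0.     -1.    ] F [-0.6271  0.155   0.6238] M [-0.0207  0.0274 -0.0031] gap 0.03449596496331893
```

View pics/side2.png

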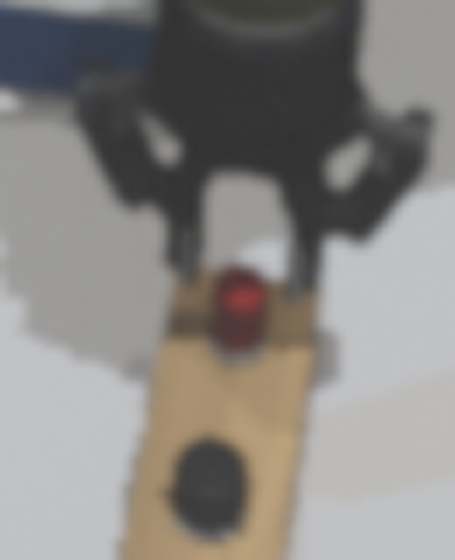

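```bash
python3 - <<'E'
from h import *
im=cams.read_camera("top")[:,:,::-1]; o=(120,180,200,245)
cv2.imwrite("pics/top2.png",cv2.resize(im[o[1]:o[3],o[0]:o[2]],None,fx=9,fy=9,interpolation=cv2.INTER_CUBIC))
for z in(.055,.073,.1,.13): print(z,(proj("top",[[.4757,.2423,z]])[0]+.5-o[:2])*9,(proj("side",[[.4757,.2423,z]])[0]+.5-[255,235])*7)
E
```

```text
0.055 [410.13669859 417.50089833] [238.43107973 330.27998137]
0.073 [401.09096228 413.04461578] [240.16037057 301.9657238 ]
0.1 [387.14819665 406.17470573] [242.81656577 258.556312  ]
0.13 [371.10508109 398.26816421] [245.85928398 208.95081445]
```

View pics/top2.png

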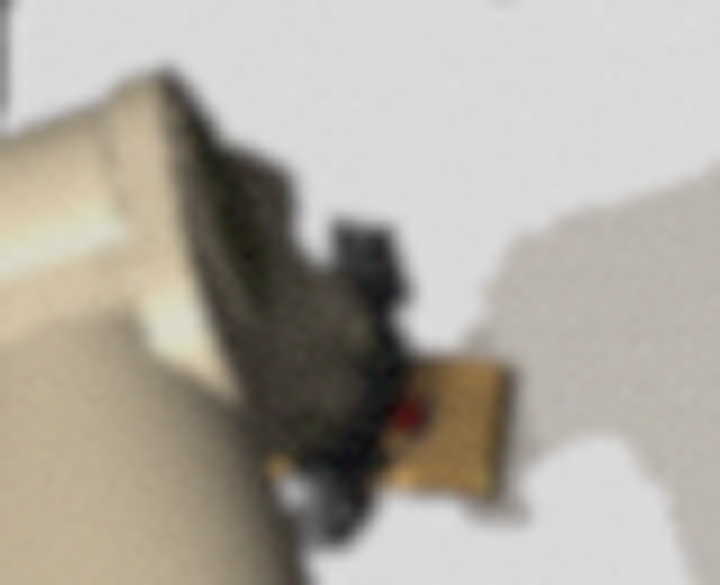

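play_rows(series="15 0 0 0 0 0 0; 15 0 0 0 0 0 0; 15 0 0 0 0 0 0; 15 0 0 0 0 0 0", newtons=50)

```text
clock: 4.55
tcp_pos: [0.4756, 0.2422, 0.0726]
orientation: [0.0, 0.752, 0.659, -0.0]
wrist_force: [-0.2, -0.2, 0.5]
finger_gap: 0.013
```

```bash
python3 - <<'E'
from h import *
st()
for n in("side",):
    im=cams.read_camera(n)[:,:,::-1]; o={"side":(255,235,320,315),"top":(125,190,195,250)}[n]
    cv2.imwrite(f"pics/{n}3.png",cv2.resize(im[o[1]:o[3],o[0]:o[2]],None,fx=7,fy=7,interpolation=cv2.INTER_CUBIC))
E
```

```text
4.55 [0.4756 0.2422 0.0726] y-ang -7.520924397533688 z [ 0.     -0.0001 -1.    ] F [-0.1631 -0.2051  0.4666] M [-0.0041 -0.0612 -0.0675] gap 0.013019110540676686
```

View pics/side3.png

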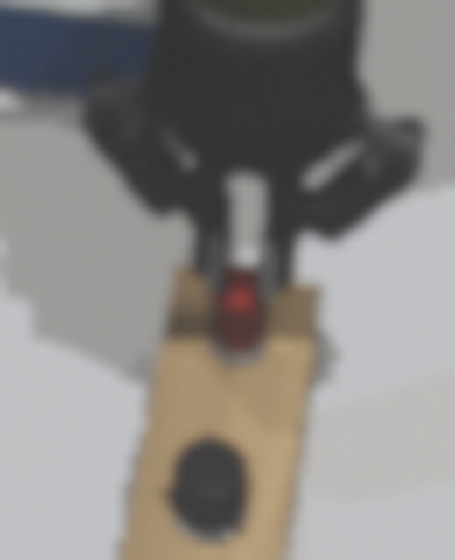

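```bash
python3 - <<'E'
from h import *
for n,o,k in(("top",(140,190,190,245),10),("side",(262,235,322,295),10)):
    im=cams.read_camera(n)[:,:,::-1]
    c=im[o[1]:o[3],o[0]:o[2]]; c=cv2.convertScaleAbs(c,alpha=1.8,beta=10)
    cv2.imwrite(f"pics/{n}4.png",cv2.resize(c,None,fx=k,fy=k,interpolation=cv2.INTER_CUBIC))
E
```

```text
(no output)
```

View pics/top4.png

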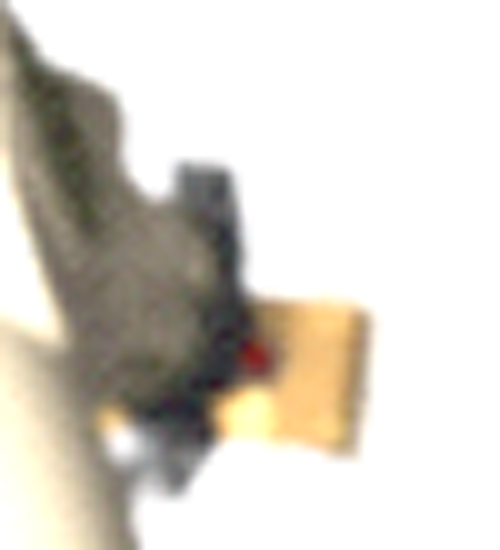

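View pics/side4.png

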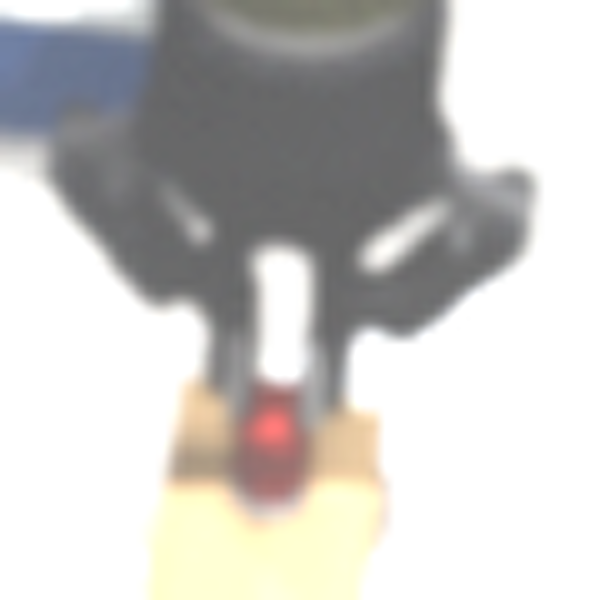

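```bash
python3 - <<'E'
from h import *
for s,t in (((55,150),(205,165)),((530,195),(165,488))):
    print(tri(px((262,235),10,s),px((140,190),10,t)))
# tips midpoint in side
for t in ((228,395),(332,410)):
    a=px((262,235),10,t)
    for z in (.055,.065,.075,.085): print(z,atz("side",a,z))
E
```

```text
(array([0.53568283, 0.23550171, 0.17742886]), np.float64(0.0016851583977455329))
(array([0.41563697, 0.24630694, 0.18185311]), np.float64(0.0033245587749258544))
0.055 [0.48791852 0.21658133 0.055     ]
0.065 [0.48807102 0.22444732 0.065     ]
0.075 [0.48822353 0.23231331 0.075     ]
0.085 [0.48837603 0.24017929 0.085     ]
0.055 [0.45869509 0.2200145  0.055     ]
0.065 [0.45911367 0.22784923 0.065     ]
0.075 [0.45953224 0.23568396 0.075     ]
0.085 [0.45995082 0.24351869 0.085     ]
```

play_rows(series="50 0 0 0 0 0 0; 50 0 0 0 0 0 0; 50 0 0 0 0 0 0; 50 0 0 0.6 0 0 0; 50 0 0 0.6 0 0 0; 50 0 0 0.6 0 0 0; 50 0 0 0 0 0 0")

```text
clock: 5.58
tcp_pos: [0.475, 0.242, 0.0538]
orientation: [-0.0, 0.752, 0.659, -0.001]
wrist_force: [-0.1, 0.6, 0.4]
finger_gap: 0.0429
```

```bash
python3 - <<'E'
from h import *
st()
for n,o,k in(("side",(262,235,322,295),10),):
    im=cams.read_camera(n)[:,:,::-1]
    c=im[o[1]:o[3],o[0]:o[2]]; c=cv2.convertScaleAbs(c,alpha=1.4,beta=10)
    cv2.imwrite(f"pics/{n}5.png",cv2.resize(c,None,fx=k,fy=k,interpolation=cv2.INTER_CUBIC))
E
```

```text
5.575 [0.475  0.242  0.0538] y-ang -7.520997601279804 z [-0.0015 -0.0006 -1.    ] F [-0.0962  0.555   0.4054] M [0.0312 0.0139 0.0462] gap 0.04294033204684714
```

View pics/side5.png

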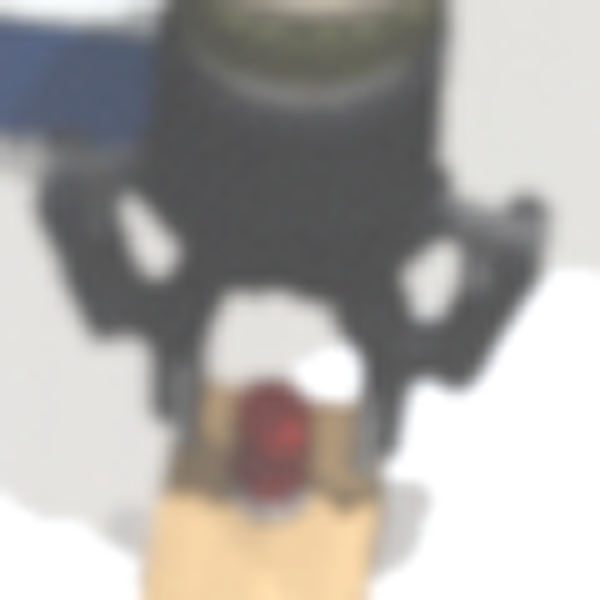

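play_rows(series="50 0 0 0.4 0 0 0; 50 0 0 0.4 0 0 0; 50 0 0 0.4 0 0 0; 50 0 0 0 0 0 0")

```text
clock: 6.12
tcp_pos: [0.4752, 0.2421, 0.0422]
orientation: [-0.0, 0.752, 0.659, -0.0]
wrist_force: [-0.4, 0.6, 0.5]
finger_gap: 0.0428
```

```bash
python3 - <<'E'
from h import *
st()
for n,o,k in(("side",(262,235,322,295),10),):
    im=cams.read_camera(n)[:,:,::-1]
    c=im[o[1]:o[3],o[0]:o[2]]; c=cv2.convertScaleAbs(c,alpha=1.4,beta=10)
    cv2.imwrite(f"pics/{n}6.png",cv2.resize(c,None,fx=k,fy=k,interpolation=cv2.INTER_CUBIC))
E
```

```text
6.125 [0.4752 0.2421 0.0422] y-ang -7.519668146628311 z [-0.0008 -0.0004 -1.    ] F [-0.372   0.5806  0.535 ] M [-0.0133 -0.0237 -0.0109] gap 0.04278456612004453
```

View pics/side6.png

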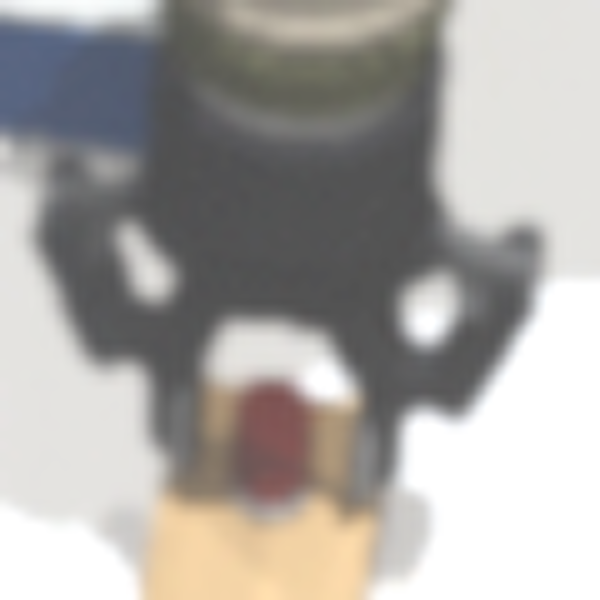

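play_rows(series="15 0 0 0 0 0 0; 15 0 0 0 0 0 0; 15 0 0 0 0 0 0; 15 0 0 0 0 0 0", newtons=50)

```text
clock: 6.68
tcp_pos: [0.4758, 0.2423, 0.0429]
orientation: [0.0, 0.752, 0.659, 0.0]
wrist_force: [-0.3, -0.6, 3.1]
finger_gap: 0.0204
```

```bash
python3 - <<'E'
from h import *
st()
E
```

```text
6.675 [0.4758 0.2423 0.0429] y-ang -7.521409801145143 z [ 0.0005  0.0001 -1.    ] F [-0.3263 -0.6496  3.1089] M [-0.0008  0.0474 -0.0184] gap 0.02036850237509025
```

play_rows(series="10 0 0 0 0 0 0; 10 0 0 0 0 0 0; 10 0 0 -0.5 0 0 0; 10 0 0 -1.5 0 0 0; 10 0 0 -2 0 0 0; 10 0 0 -2 0 0 0; 10 0 0 0 0 0 0", newtons=60)

```text
clock: 7.55
tcp_pos: [0.4771, 0.2428, 0.1048]
orientation: [0.001, 0.752, 0.659, 0.002]
wrist_force: [0.2, -0.3, -0.4]
finger_gap: 0.0205
```

```bash
python3 - <<'E'
from h import *
st()
for n,o,k in(("side",(255,215,325,295),7),("top",(130,180,200,245),8)):
    im=cams.read_camera(n)[:,:,::-1]
    c=im[o[1]:o[3],o[0]:o[2]]; c=cv2.convertScaleAbs(c,alpha=1.4,beta=10)
    cv2.imwrite(f"pics/{n}7.png",cv2.resize(c,None,fx=k,fy=k,interpolation=cv2.INTER_CUBIC))
E
```

```text
7.55 [0.4771 0.2428 0.1048] y-ang -7.519074112030801 z [ 0.0039  0.0011 -1.    ] F [ 0.2102 -0.3307 -0.3884] M [ 0.0213 -0.0045  0.0107] gap 0.020476643837892612
```

View pics/side7.png

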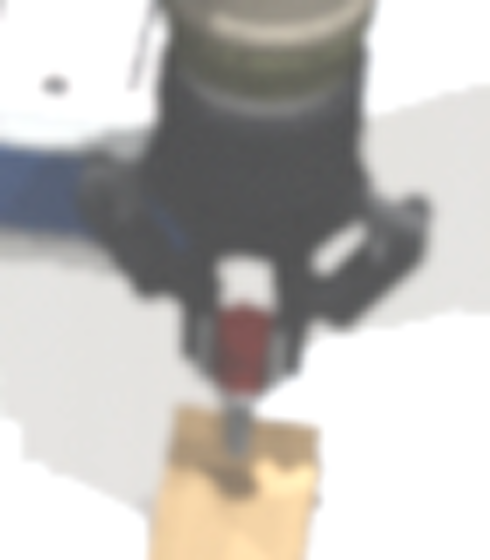

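View pics/top7.png

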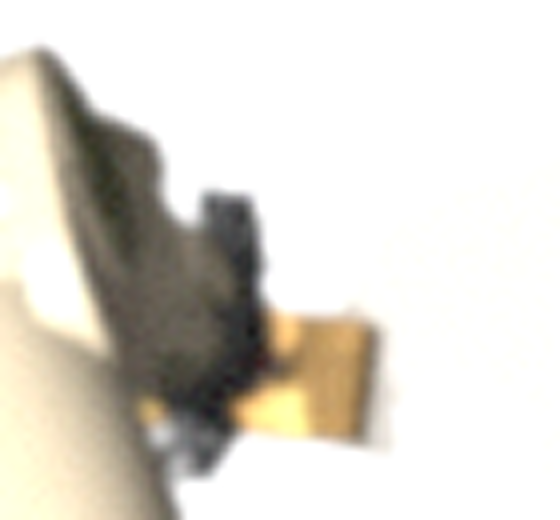

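```bash
python3 - <<'E'
from h import *
plan([(.477,.2428,.135,-7.5),(.5598,.0443,.125,-7.5)],[1,6],grip=10)
E
```

```text
10 0.07 0.13 -3.23 0 -0 -0; 10 -3.1 1.8 0.17 0 -0 -0; 10 -3.1 1.8 0.17 0 -0 -0; 10 -3.1 1.8 0.17 0 -0 -0; 10 -3.1 1.8 0.16 0 -0 -0; 10 -3.1 1.8 0.17 0 -0 -0; 10 -3.09 1.81 0.16 0 -0 -0
```

play_rows(series="10 0 0 -3.2 0 0 0; 10 -3.1 1.8 0.1 0 0 0; 10 -3.1 1.8 0.2 0 0 0; 10 -3.1 1.8 0.2 0 0 0; 10 -3.1 1.8 0.2 0 0 0; 10 -3.1 1.8 0.2 0 0 0; 10 -3.1 1.8 0.2 0 0 0; 10 0 0 0 0 0 0; 10 0 0 0 0 0 0")

```text
clock: 8.78
tcp_pos: [0.5575, 0.0439, 0.1227]
orientation: [-0.001, 0.752, 0.659, -0.001]
wrist_force: [0.6, -0.6, -0.8]
finger_gap: 0.0203
```

```bash
python3 - <<'E'
from h import *
st()
plan([(.5598,.0443,.115,-7.5)],[1],grip=10)
for n,o,k in(("side",(210,160,300,250),7),("top",(190,150,265,235),7)):
    im=cams.read_camera(n)[:,:,::-1]
    c=im[o[1]:o[3],o[0]:o[2]]; c=cv2.convertScaleAbs(c,alpha=1.2,beta=0)
    cv2.imwrite(f"pics/{n}8.png",cv2.resize(c,None,fx=k,fy=k,interpolation=cv2.INTER_CUBIC))
E
```

```text
8.775 [0.5575 0.0439 0.1227] y-ang -7.544043731991751 z [-0.0021  0.0004 -1.    ] F [ 0.5596 -0.5516 -0.7966] M [ 0.0765 -0.0013 -0.0046] gap 0.02031612995987974
10 0.07 0.23 0.77 -0.1 -0 -0
```

View pics/side8.png

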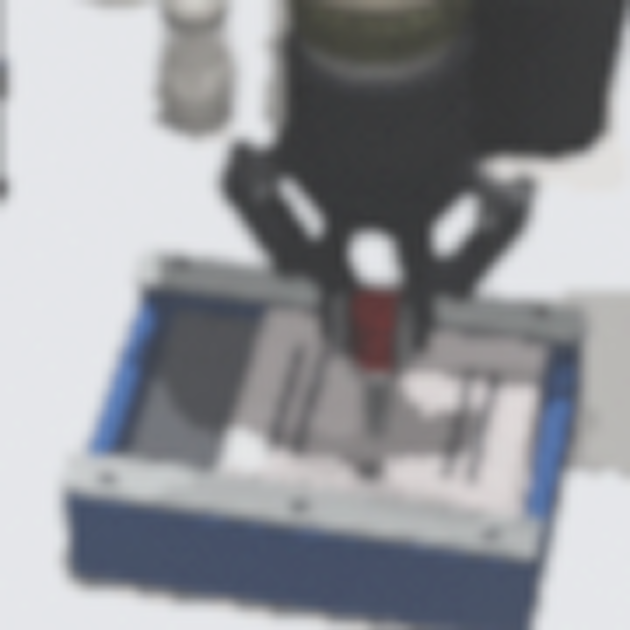

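View pics/top8.png

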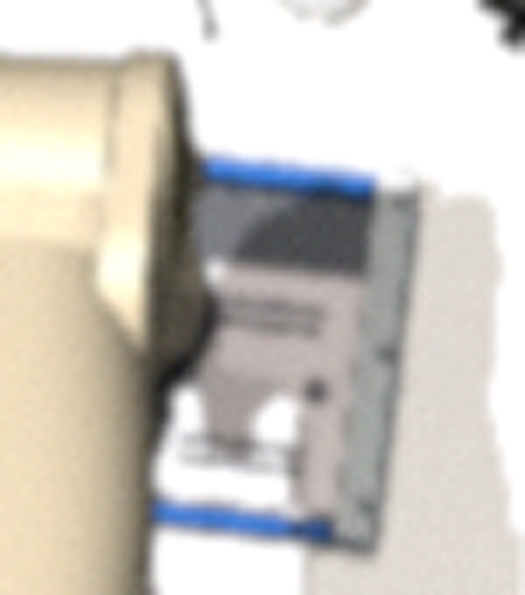

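```bash
python3 - <<'E'
from h import *
for i in range(3):
    st()
f=lambda P:(proj("side",P)+.5-[210,160])*7
print("tip",f([[.557,.0433,z] for z in (.0857,.06,.125)]),"hole",f([[.5593,.0437,.06]]))
E
```

```text
8.875 [0.5576 0.0445 0.1232] y-ang -7.462341989189295 z [-0.0013  0.0002 -1.    ] F [ 0.0673 -0.542  -0.3006] M [-0.0566 -0.0117  0.0474] gap 0.020192895095027162
8.875 [0.5576 0.0445 0.1232] y-ang -7.462341989189295 z [-0.0013  0.0002 -1.    ] F [ 0.0673 -0.542  -0.3006] M [-0.0566 -0.0117  0.0474] gap 0.020192895095027162
8.875 [0.5576 0.0445 0.1232] y-ang -7.462341989189295 z [-0.0013  0.0002 -1.    ] F [ 0.0673 -0.542  -0.3006] M [-0.0566 -0.0117  0.0474] gap 0.020192895095027162
tip [[376.0958 432.0727]
 [375.8751 472.843 ]
 [376.4454 367.8821]] hole [[370.6117 473.2755]]
```

play_rows(series="10 0 0.2 0.8 0 0 0; 10 0 0 1 0 0 0; 10 0 0 0 0 0 0; 10 0 0 0.3 0 0 0; 10 0 0 0 0 0 0")

```text
clock: 9.5
tcp_pos: [0.5602, 0.0434, 0.1025]
orientation: [-0.0, 0.752, 0.659, -0.0]
wrist_force: [0.0, 0.1, -0.4]
finger_gap: 0.0201
```

```bash
python3 - <<'E'
from h import *
st()
for n,o,k in(("side",(235,190,290,250),11),):
    im=cams.read_camera(n)[:,:,::-1]
    c=im[o[1]:o[3],o[0]:o[2]]; c=cv2.convertScaleAbs(c,alpha=1.4,beta=0)
    cv2.imwrite(f"pics/{n}9.png",cv2.resize(c,None,fx=k,fy=k,interpolation=cv2.INTER_CUBIC))
E
```

```text
9.5 [0.5602 0.0434 0.1025] y-ang -7.522658527680594 z [-0.0002 -0.0001 -1.    ] F [ 0.0151  0.1305 -0.3539] M [ 0.0888  0.0032 -0.0058] gap 0.02013651384804758
```

View pics/side9.png

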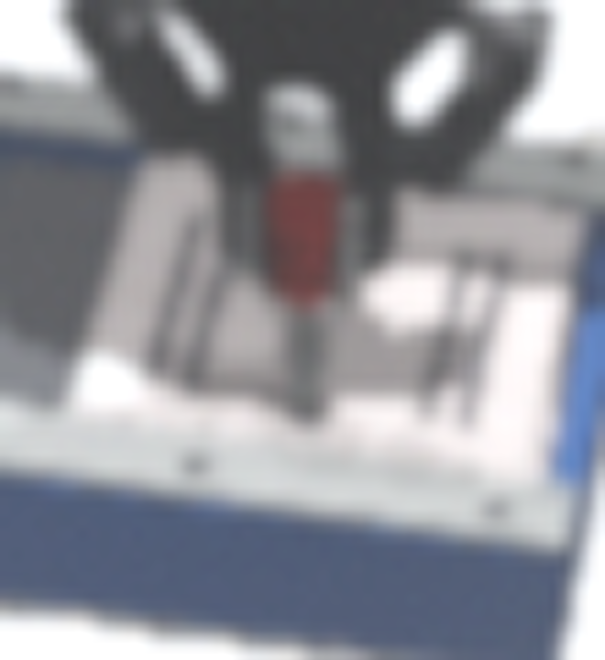

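play_rows(series="10 0 0 0.4 0 0 0; 10 0 0 0.3 0 0 0; 10 0 0 0 0 0 0")

```text
clock: 9.93
tcp_pos: [0.56, 0.0434, 0.0953]
orientation: [-0.0, 0.752, 0.659, -0.0]
wrist_force: [-0.6, 1.0, -1.2]
finger_gap: 0.0205
```

play_rows(series="10 0 0 0.3 0 0 0; 10 0 0 0 0 0 0")

```text
clock: 10.18
tcp_pos: [0.5601, 0.0434, 0.0924]
orientation: [-0.0, 0.752, 0.659, -0.0]
wrist_force: [0.5, 0.4, -0.7]
finger_gap: 0.0201
```

play_rows(series="10 0 0 0.2 0 0 0; 10 0 0 0 0 0 0")

```text
clock: 10.42
tcp_pos: [0.5602, 0.0435, 0.0905]
orientation: [-0.0, 0.752, 0.659, -0.0]
wrist_force: [0.3, 0.5, -0.6]
finger_gap: 0.0201
```

play_rows(series="10 0 0 0.2 0 0 0; 10 0 0 0 0 0 0")

```text
clock: 10.68
tcp_pos: [0.5606, 0.0434, 0.0894]
orientation: [0.0, 0.752, 0.659, 0.0]
wrist_force: [-1.7, 0.5, 4.4]
finger_gap: 0.0203
```

play_rows(series="10 0 0.2 0.1 0 0 0; 10 0 0.2 0 0 0 0; 10 0 0.2 0 0 0 0")

```text
clock: 11.05
tcp_pos: [0.5634, 0.0432, 0.0892]
orientation: [-0.002, 0.752, 0.659, -0.001]
wrist_force: [-12.3, 1.2, 21.1]
finger_gap: 0.0202
```

play_rows(series="10 0 0.2 0 0 0 0; 10 0 0.2 0 0 0 0; 10 0 0 0 0 0 0")

```text
clock: 11.42
tcp_pos: [0.5673, 0.0427, 0.0892]
orientation: [-0.002, 0.752, 0.659, -0.001]
wrist_force: [-10.9, 1.2, 17.1]
finger_gap: 0.0199
```

play_rows(series="10 0 0.2 -0.06 0 0 0; 10 0 0.2 0 0 0 0; 10 0 0.2 0 0 0 0")

```text
clock: 11.8
tcp_pos: [0.5731, 0.0419, 0.0893]
orientation: [-0.002, 0.752, 0.659, -0.002]
wrist_force: [-11.2, 0.4, 14.6]
finger_gap: 0.0203
```

play_rows(series="10 0 0.2 0 0 0 0; 10 0 0.2 0 0 0 0; 10 0 0.2 0 0 0 0")

```text
clock: 12.18
tcp_pos: [0.5791, 0.041, 0.0892]
orientation: [-0.002, 0.752, 0.659, -0.002]
wrist_force: [-9.7, 1.0, 14.0]
finger_gap: 0.0203
```

play_rows(series="10 0 0.2 0 0 0 0; 10 0 0.2 0 0 0 0; 10 0 0.2 0 0 0 0")

```text
clock: 12.55
tcp_pos: [0.585, 0.0403, 0.0893]
orientation: [-0.002, 0.752, 0.659, -0.002]
wrist_force: [-10.0, 1.4, 14.5]
finger_gap: 0.0201
```

```bash
python3 - <<'E'
from h import *
st()
for n,o,k in(("side",(215,180,300,250),9),):
    im=cams.read_camera(n)[:,:,::-1]
    c=im[o[1]:o[3],o[0]:o[2]]; c=cv2.convertScaleAbs(c,alpha=1.4,beta=0)
    cv2.imwrite(f"pics/{n}10.png",cv2.resize(c,None,fx=k,fy=k,interpolation=cv2.INTER_CUBIC))
E
```

```text
12.55 [0.585  0.0403 0.0893] y-ang -7.496709958342141 z [-0.0048  0.0004 -1.    ] F [-10.0144   1.4268  14.5445] M [0.2397 2.5361 0.0072] gap 0.02012167169947473
```

View pics/side10.png

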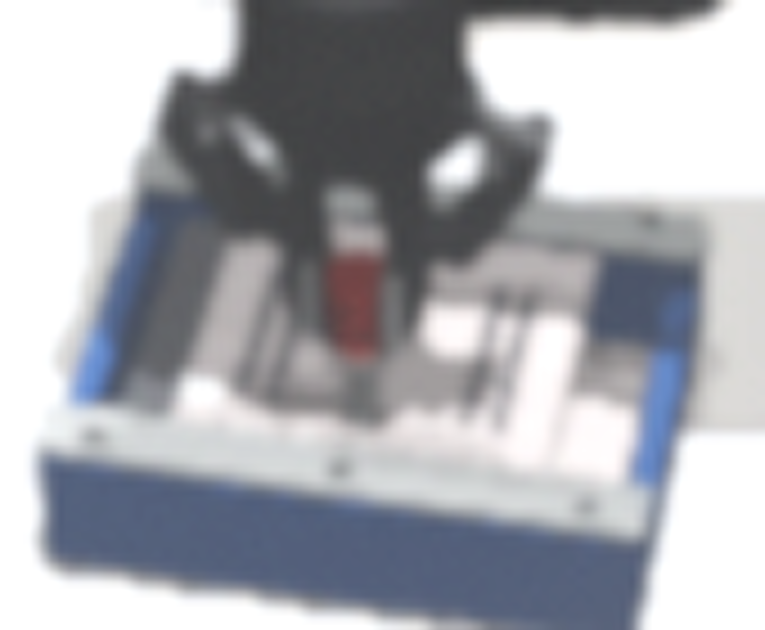

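The plate is moving with the pin: its near edge (about 590,300) has left the near blue bar. I'll keep drawing it.

play_rows(series="10 0 0.2 0 0 0 0; 10 0 0.2 0 0 0 0; 10 0 0.2 0 0 0 0")

```text
clock: 12.98
tcp_pos: [0.591, 0.0395, 0.0893]
orientation: [-0.002, 0.752, 0.659, -0.002]
wrist_force: [-10.1, 1.3, 13.7]
finger_gap: 0.0203
```

play_rows(series="10 0 0.2 0 0 0 0; 10 0 0.2 0 0 0 0; 10 0 0.2 0 0 0 0")

```text
clock: 13.35
tcp_pos: [0.5969, 0.0387, 0.0893]
orientation: [-0.002, 0.752, 0.659, -0.002]
wrist_force: [-9.9, 1.0, 13.4]
finger_gap: 0.0201
```

play_rows(series="10 0 0.2 0 0 0 0; 10 0 0.2 0 0 0 0; 10 0 0.1 0 0 0 0")

```text
clock: 13.72
tcp_pos: [0.6023, 0.0379, 0.0892]
orientation: [-0.001, 0.752, 0.659, -0.001]
wrist_force: [-7.8, 1.1, 12.9]
finger_gap: 0.0204
```

play_rows(series="10 0 0.2 0 0 0 0; 10 0 0.2 0 0 0 0; 10 0 0.1 0 0 0 0")

```text
clock: 14.1
tcp_pos: [0.609, 0.0368, 0.088]
orientation: [-0.0, 0.752, 0.659, -0.001]
wrist_force: [-2.1, -0.3, 1.2]
finger_gap: 0.0205
```

The tip dropped: z went from 89.2 to 88.0 mm and the load vanished. Pressing down gently from here.

play_rows(series="10 0 0 0.2 0 0 0; 10 0 0 0.1 0 0 0; 10 0 0 0 0 0 0")

```text
clock: 14.48
tcp_pos: [0.6095, 0.0368, 0.0847]
orientation: [-0.0, 0.752, 0.659, -0.0]
wrist_force: [-2.3, -0.7, -1.8]
finger_gap: 0.0202
```

play_rows(series="10 0 0 0.3 0 0 0; 10 0 0 0.2 0 0 0; 10 0 0 0 0 0 0")

```text
clock: 14.85
tcp_pos: [0.6098, 0.0368, 0.0799]
orientation: [-0.0, 0.752, 0.659, -0.0]
wrist_force: [-1.9, -0.6, -2.1]
finger_gap: 0.0202
```

play_rows(series="10 0 0 0.2 0 0 0; 10 0 0 0.2 0 0 0; 10 0 0 0 0 0 0")

```text
clock: 15.22
tcp_pos: [0.6098, 0.0368, 0.076]
orientation: [0.0, 0.752, 0.659, -0.0]
wrist_force: [-2.0, -1.7, -1.9]
finger_gap: 0.0202
```

play_rows(series="10 0 0 0.3 0 0 0; 10 0 0 0.3 0 0 0; 10 0 0 0 0 0 0")

```text
clock: 15.6
tcp_pos: [0.6096, 0.0369, 0.0697]
orientation: [-0.0, 0.752, 0.659, -0.0]
wrist_force: [-3.0, -1.8, -0.2]
finger_gap: 0.0205
```

play_rows(series="10 0 0 0.3 0 0 0; 10 0 0 0.3 0 0 0; 10 0 0 0 0 0 0")

```text
clock: 15.98
tcp_pos: [0.6094, 0.0369, 0.0637]
orientation: [-0.0, 0.752, 0.659, -0.0]
wrist_force: [-3.5, -2.2, -2.0]
finger_gap: 0.0199
```

play_rows(series="10 0 0 0.2 0 0 0; 10 0 0 0.2 0 0 0; 10 0 0 0 0 0 0")

```text
clock: 16.35
tcp_pos: [0.6094, 0.0368, 0.06]
orientation: [-0.0, 0.752, 0.659, -0.0]
wrist_force: [-4.4, -3.0, -0.3]
finger_gap: 0.0203
```

play_rows(series="10 0 0 0.15 0 0 0; 10 0 0 0.1 0 0 0; 10 0 0 0 0 0 0")

```text
clock: 16.73
tcp_pos: [0.6094, 0.0368, 0.0577]
orientation: [-0.0, 0.752, 0.659, -0.0]
wrist_force: [-4.9, -3.1, 0.4]
finger_gap: 0.0205
```

play_rows(series="10 0 0 0.1 0 0 0; 10 0 0 0.1 0 0 0; 10 0 0 0 0 0 0")

```text
clock: 17.1
tcp_pos: [0.6094, 0.0367, 0.057]
orientation: [0.0, 0.752, 0.659, -0.0]
wrist_force: [-7.8, -2.5, 9.0]
finger_gap: 0.0198
```

```bash
python3 - <<'E'
from h import *
st()
for n,o,k in(("side",(215,180,300,250),9),):
    im=cams.read_camera(n)[:,:,::-1]
    c=im[o[1]:o[3],o[0]:o[2]]; c=cv2.convertScaleAbs(c,alpha=1.4,beta=0)
    cv2.imwrite(f"pics/{n}11.png",cv2.resize(c,None,fx=k,fy=k,interpolation=cv2.INTER_CUBIC))
E
```

```text
17.1 [0.6094 0.0367 0.057 ] y-ang -7.5220770484452615 z [-0.0002 -0.0006 -1.    ] F [-7.8067 -2.4925  9.0212] M [-0.5704  1.7636  0.045 ] gap 0.019798686453330983
```

View pics/side11.png

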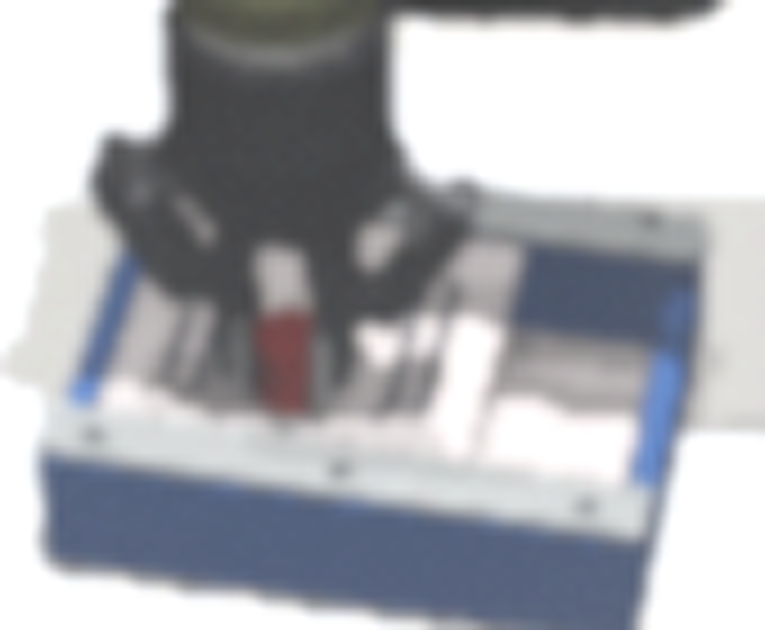

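play_rows(series="10 0 -0.06 0.06 0 0 0; 10 0 0 0.04 0 0 0; 10 0 0 0 0 0 0")

```text
clock: 17.52
tcp_pos: [0.6094, 0.0367, 0.0569]
orientation: [0.001, 0.752, 0.659, 0.0]
wrist_force: [-9.1, -2.3, 13.4]
finger_gap: 0.0203
```

play_rows(series="35 0 0 -0.1 0 0 0; 45 0 0 0 0 0 0; 45 0 0 0 0 0 0;  45 0 0 0 0 0 0; 45 0 0 -1 0 0 0; 45 0 0 -2 0 0 0; 45 0 0 -2 0 0 0; 45 0 0 -2 0 0 0; 45 0 0 -2 0 0 0; 45 0 0 -2 0 0 0")

```text
clock: 18.77
tcp_pos: [0.6095, 0.037, 0.1672]
orientation: [0.0, 0.752, 0.659, 0.0]
wrist_force: [1.0, -0.3, 0.2]
finger_gap: 0.0382
```

```bash
python3 - <<'E'
from h import *
st()
for n,o,k in(("side",(215,180,300,250),9),):
    im=cams.read_camera(n)[:,:,::-1]
    c=im[o[1]:o[3],o[0]:o[2]]; c=cv2.convertScaleAbs(c,alpha=1.4,beta=0)
    cv2.imwrite(f"pics/{n}12.png",cv2.resize(c,None,fx=k,fy=k,interpolation=cv2.INTER_CUBIC))
E
```

```text
18.775 [0.6095 0.037  0.1672] y-ang -7.521203864812718 z [ 0.0009 -0.0001 -1.    ] F [ 0.999  -0.2606  0.2071] M [-0.0531 -0.0569  0.018 ] gap 0.03821047825788967
```

View pics/side12.png

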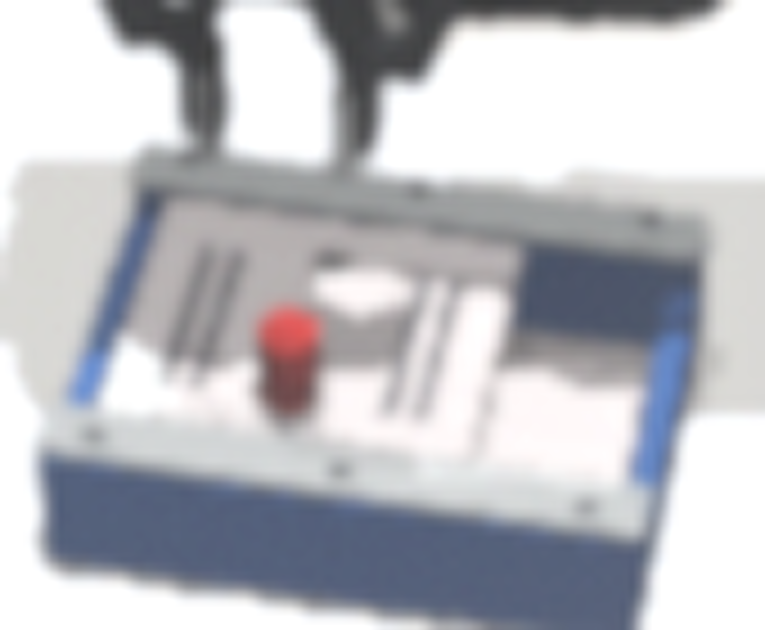

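```bash
python3 - <<'E'
from h import *
b=px((130,208),12,(178,187))
for y in (280,285,290,295):
    a=px((265,265),8,(161,y)); print(tri(a,b),atz("side",a,.076),atz("top",b,.076))
# segmentation
t=cv2.imread("pics/top0_raw.png").astype(int);s=cv2.imread("pics/side0_raw.png").astype(int)
m=(t.max(2)<95)[208:243,130:160]; ys,xs=np.nonzero(m);print("top dark",xs.mean()+130,ys.mean()+208,xs.min()+130,xs.max()+130,ys.min()+208,ys.max()+208,"mine",b)
m=(s.max(2)<95)[290:318,270:297]; ys,xs=np.nonzero(m);print("side dark",xs.mean()+270,ys.mean()+290,xs.min()+270,xs.max()+270,ys.min()+290,ys.max()+290)
for c in ((.485,.318),(.4855,.320)):
  th=np.linspace(0,2*np.pi,40);P=np.vstack([np.c_[c[0]+.014*np.cos(th),c[1]+.014*np.sin(th),np.full(40,z)] for z in(.049,.076)])
  for n in("side","top"): q=proj(n,P);print(n,q.min(0),q.max(0),q.mean(0))
E
```

```text
(array([0.48526129, 0.31757201, 0.07692033]), np.float64(0.00047043590227400747)) [0.4855731  0.31685637 0.076     ] [0.48503604 0.31785611 0.076     ]
(array([0.48533604, 0.31811208, 0.07496579]), np.float64(0.0002560872376459999)) [0.48553302 0.31880886 0.076     ] [0.48503604 0.31785611 0.076     ]
(array([0.48541088, 0.31865291, 0.07300888]), np.float64(4.147320777584143e-05)) [0.48549305 0.32075677 0.076     ] [0.48503604 0.31785611 0.076     ]
(array([0.48548583, 0.31919447, 0.0710496 ]), np.float64(0.00017340651064882842)) [0.48545319 0.32270009 0.076     ] [0.48503604 0.31785611 0.076     ]
top dark 144.8709677419355 223.29032258064515 142 148 221 226 mine [144.375 223.125]
side dark 284.5247524752475 304.35643564356434 280 289 298 310
side [279.3119789  295.49881846] [290.21963451 310.47157105] [284.60107361 302.96097993]
top [140.71843545 219.49952177] [149.70650571 227.49042305] [145.24759138 223.43472841]
side [279.10254992 296.11848328] [290.01978096 311.11098314] [284.39613964 303.59049316]
top [140.20628944 219.3765252 ] [149.20098668 227.36826487] [144.73879283 223.31215415]
```

```bash
python3 - <<'E'
from h import *
plan([(.4858,.319,.12,-7.5),(.4858,.319,.07,-7.5)],[7,2],grip=65)
E
```

```text
65 3.76 -2.3 0.71 0 -0 -0; 65 3.76 -2.3 0.71 0 -0 -0; 65 3.76 -2.3 0.71 0.1 -0 -0; 65 3.76 -2.3 0.71 0 -0 -0; 65 3.76 -2.3 0.71 0.1 -0 -0; 65 3.76 -2.31 0.71 0 -0 -0; 65 3.77 -2.3 0.71 0.1 -0 -0; 65 -0 -0 2.5 -0 -0 -0; 65 -0.01 -0 2.5 -0 -0 -0
```

play_rows(series="65 3.75 -2.3 0.6 0 0 0; 65 3.75 -2.3 0.6 0 0 0; 65 3.75 -2.3 0.7 0 0 0; 65 3.8 -2.3 0.7 0 0 0; 65 3.75 -2.3 0.7 0 0 0; 65 3.75 -2.3 0.7 0 0 0; 65 3.75 -2.3 0.7 0 0 0; 65 0 0 2.5 0 0 0; 65 0 0 2 0 0 0; 65 0 0 0 0 0 0; 65 0 0 0 0 0 0")

```text
clock: 20.2
tcp_pos: [0.4846, 0.3189, 0.0745]
orientation: [0.0, 0.752, 0.659, 0.0]
wrist_force: [0.3, -0.8, -0.0]
finger_gap: 0.0557
```

```bash
python3 - <<'E'
from h import *
st()
plan([(.4858,.319,.05,-7.5)],[1],grip=65)
for n,o,k in(("side",(255,255,325,335),7),):
    im=cams.read_camera(n)[:,:,::-1]
    c=im[o[1]:o[3],o[0]:o[2]]; c=cv2.convertScaleAbs(c,alpha=1.6,beta=0)
    cv2.imwrite(f"pics/{n}13.png",cv2.resize(c,None,fx=k,fy=k,interpolation=cv2.INTER_CUBIC))
E
```

```text
20.2 [0.4846 0.3189 0.0745] y-ang -7.530800395753571 z [ 0.0009  0.0003 -1.    ] F [ 0.2926 -0.8388 -0.03  ] M [-0.0032 -0.0325  0.0212] gap 0.05565822890695958
65 0.02 0.11 2.45 0 -0 -0
```

View pics/side13.png

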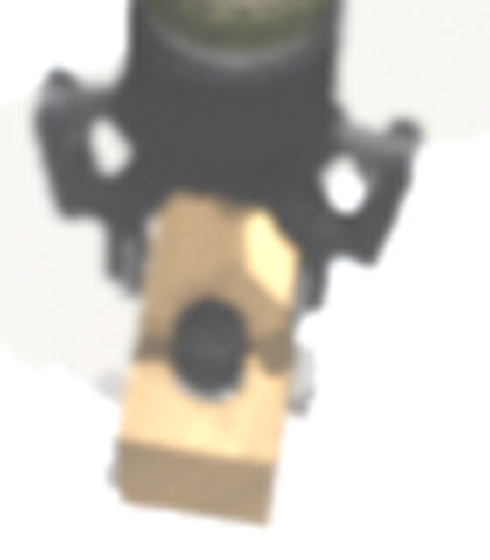

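play_rows(series="50 0 0.1 1.2 0 0 0; 50 0 0 1.2 0 0 0; 50 0 0 0.8 0 0 0; 50 0 0 0.4 0 0 0; 50 0 0 0 0 0 0; 50 0 0 0 0 0 0")

```text
clock: 21.0
tcp_pos: [0.4853, 0.3188, 0.038]
orientation: [0.0, 0.752, 0.659, 0.0]
wrist_force: [0.8, 0.6, -0.3]
finger_gap: 0.0424
```

play_rows(series="30 0 0 0 0 0 0; 20 0 0 0 0 0 0; 20 0 0 0 0 0 0; 20 0 0 0 0 0 0; 20 0 0 0 0 0 0")

```text
clock: 21.62
tcp_pos: [0.4855, 0.3189, 0.0384]
orientation: [0.0, 0.752, 0.659, 0.001]
wrist_force: [-1.0, -0.0, 4.4]
finger_gap: 0.0259
```

```bash
python3 - <<'E'
from h import *
st()
for n,o,k in(("side",(255,255,325,335),7),):
    im=cams.read_camera(n)[:,:,::-1]
    c=im[o[1]:o[3],o[0]:o[2]]; c=cv2.convertScaleAbs(c,alpha=1.8,beta=10)
    cv2.imwrite(f"pics/{n}14.png",cv2.resize(c,None,fx=k,fy=k,interpolation=cv2.INTER_CUBIC))
E
```

```text
21.625 [0.4855 0.3189 0.0384] y-ang -7.516105214011645 z [ 0.001   0.0004 -1.    ] F [-0.9898 -0.0217  4.4376] M [-0.0192  0.1788  0.006 ] gap 0.025909256319892344
```

View pics/side14.png

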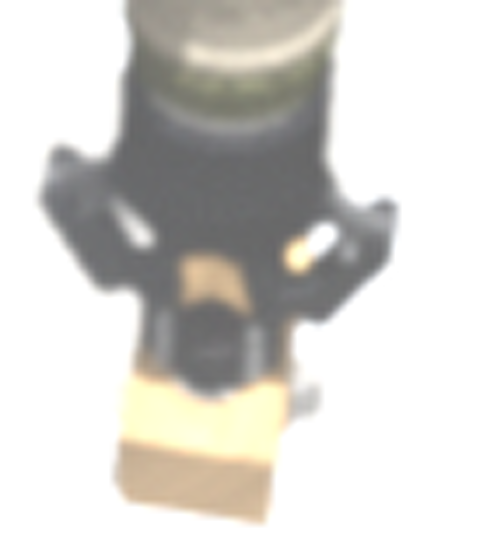

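```bash
python3 - <<'E'
from h import *
print(atz("side",px((215,180),9,(332,258)),.06), "pin top",atz("side",px((215,180),9,(290,326)),.098))
for n,o,k in(("side",(220,190,290,250),11),("top",(195,160,260,235),8)):
    im=cams.read_camera(n)[:,:,::-1]
    c=im[o[1]:o[3],o[0]:o[2]]; c=cv2.convertScaleAbs(c,alpha=1.2,beta=0)
    cv2.imwrite(f"pics/{n}15.png",cv2.resize(c,None,fx=k,fy=k,interpolation=cv2.INTER_CUBIC))
E
```

```text
[ 0.59918913 -0.03746133  0.06      ] pin top [0.60773028 0.03513907 0.098     ]
```

View pics/side15.png

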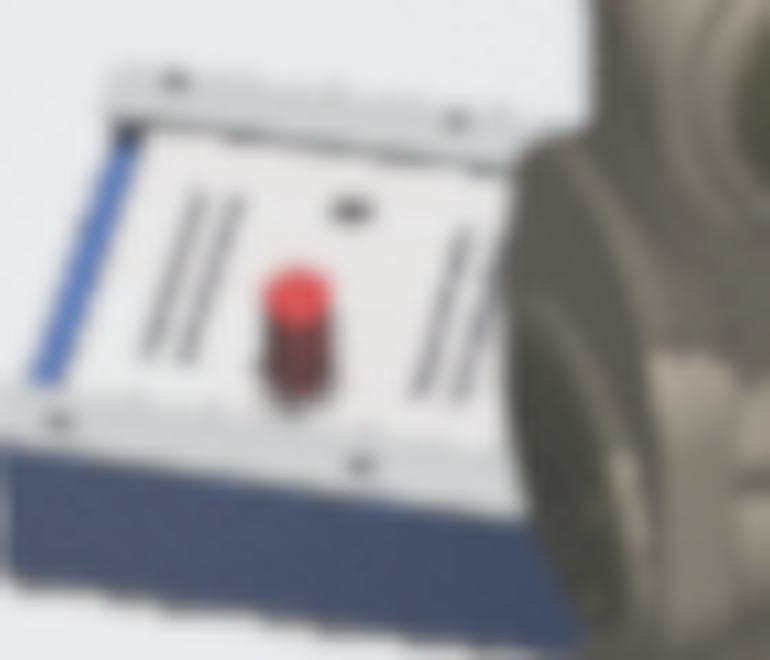

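View pics/top15.png

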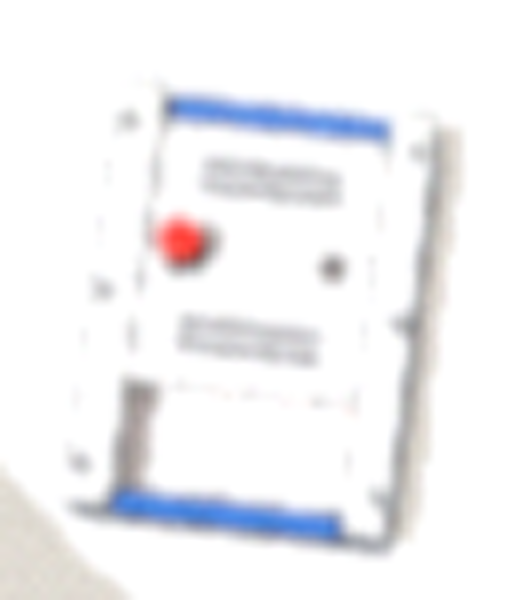

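```bash
python3 - <<'E'
from h import *
np.set_printoptions(precision=4,suppress=True)
S=((220,190),11);T=((195,160),8)
for nm,s,t,z in(("bolthole",(352,211),(332,268),.06),("pintop",(297,297),(183,242),.098)):
    a=px(*S,s);b=px(*T,t);print(nm,*tri(a,b),atz("side",a,z),atz("top",b,z))
E
```

```text
bolthole [ 0.5989 -0.0336  0.0616] 0.0005350328098883908 [ 0.5987 -0.0352  0.06  ] [ 0.5996 -0.0336  0.06  ]
pintop [0.6077 0.0357 0.095 ] 0.0011311651677580216 [0.6082 0.0385 0.098 ] [0.6063 0.0355 0.098 ]
```

play_rows(series="15 0 0 -0.5 0 0 0; 15 0 0 -1.5 0 0 0; 15 0 0 -3 0 0 0; 15 0 0 -3 0 0 0; 15 0 0 -3 0 0 0; 15 0 0 0 0 0 0", newtons=60)

```text
clock: 22.52
tcp_pos: [0.4869, 0.3196, 0.1512]
orientation: [0.001, 0.752, 0.659, 0.003]
wrist_force: [-0.3, 0.3, -1.4]
finger_gap: 0.0262
```

```bash
python3 - <<'E'
from h import *
st()
plan([(.5998,-.0342,.14,-7.5)],[8],grip=15)
E
```

```text
22.525 [0.4869 0.3196 0.1512] y-ang -7.517163753127851 z [ 0.0054  0.0024 -1.    ] F [-0.3133  0.2952 -1.4248] M [ 0.0415 -0.0412 -0.0124] gap 0.026206218022224184
15 -4.2 1.98 0.14 0 -0 -0; 15 -4.2 1.98 0.14 0 -0 -0; 15 -4.2 1.98 0.14 0 -0 -0; 15 -4.2 1.97 0.13 0.1 -0 -0; 15 -4.2 1.98 0.13 0 -0 -0; 15 -4.2 1.97 0.13 0.1 -0.1 -0; 15 -4.2 1.98 0.14 0 -0 -0; 15 -4.2 1.97 0.13 0.1 -0.1 -0
```

play_rows(series="15 -4.2 2 0 0 0 0; 15 -4.2 2 0 0 0 0; 15 -4.2 2 0 0 0 0; 15 -4.2 2 0 0 0 0; 15 -4.2 2 0 0 0 0; 15 -4.2 1.9 0 0 0 0; 15 -4.2 1.9 0.1 0 0 0; 15 -4.2 1.9 0.6 0 0 0; 15 0 0 0 0 0 0; 15 0 0 0 0 0 0; 15 0 0 0 0 0 0")

```text
clock: 23.9
tcp_pos: [0.5962, -0.0338, 0.1406]
orientation: [-0.0, 0.751, 0.66, -0.0]
wrist_force: [-0.0, 1.0, -0.6]
finger_gap: 0.0262
```

```bash
python3 - <<'E'
from h import *
st()
plan([(.5998,-.0342,.11,-7.5)],[1],grip=15)
for n,o,k in(("side",(215,150,290,235),7),):
    im=cams.read_camera(n)[:,:,::-1]
    c=im[o[1]:o[3],o[0]:o[2]]; c=cv2.convertScaleAbs(c,alpha=1.5,beta=0)
    cv2.imwrite(f"pics/{n}16.png",cv2.resize(c,None,fx=k,fy=k,interpolation=cv2.INTER_CUBIC))
E
```

```text
23.9 [ 0.5962 -0.0338  0.1406] y-ang -7.437596438951458 z [-0.0008  0.0003 -1.    ] F [-0.0065  1.0312 -0.6168] M [ 0.0147 -0.0305 -0.0222] gap 0.026215038896431345
15 0.01 0.36 3.06 -0 -0 0.1
```

View pics/side16.png

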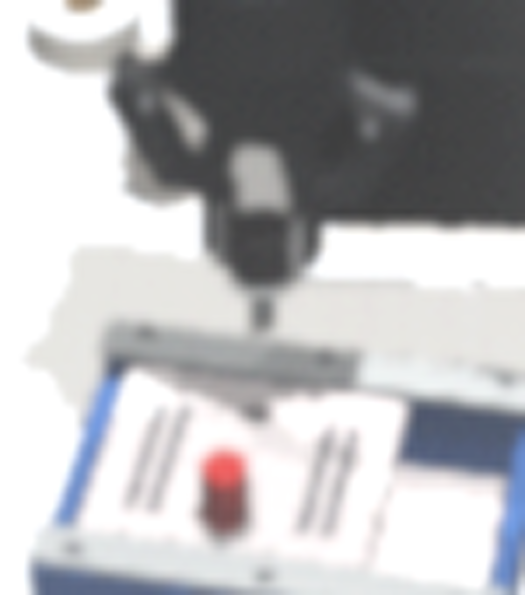

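play_rows(series="15 0 0.35 2 0 0 0; 15 0 0 1.5 0 0 0; 15 0 0 0.8 0 0 0; 15 0 0 0 0 0 0; 15 0 0 0 0 0 0")

```text
clock: 24.58
tcp_pos: [0.6006, -0.0354, 0.0983]
orientation: [0.0, 0.752, 0.659, 0.0]
wrist_force: [-0.6, 0.2, 0.0]
finger_gap: 0.026
```

```bash
python3 - <<'E'
from h import *
st()
for n,o,k in(("side",(225,175,275,225),12),):
    im=cams.read_camera(n)[:,:,::-1]
    c=im[o[1]:o[3],o[0]:o[2]]; c=cv2.convertScaleAbs(c,alpha=1.5,beta=0)
    cv2.imwrite(f"pics/{n}17.png",cv2.resize(c,None,fx=k,fy=k,interpolation=cv2.INTER_CUBIC))
E
```

```text
24.575 [ 0.6006 -0.0354  0.0983] y-ang -7.514067203718459 z [ 0.0008 -0.0002 -1.    ] F [-0.647   0.2409  0.0292] M [ 0.0687 -0.0135  0.042 ] gap 0.025969100870936207
```

View pics/side17.png

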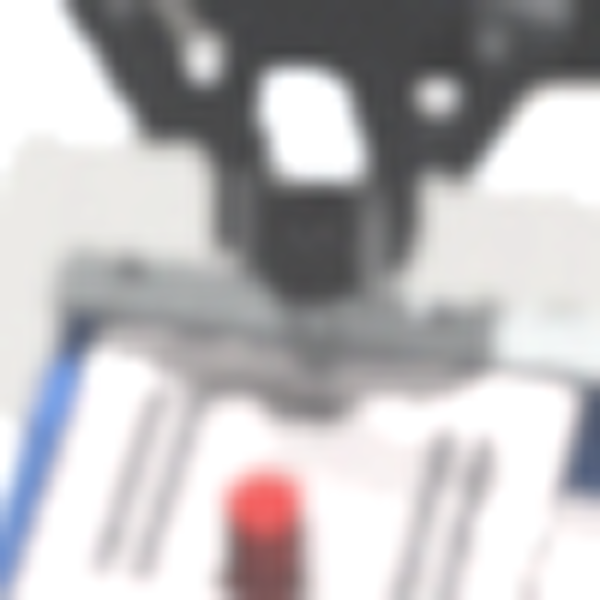

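play_rows(series="15 0.1 -0.07 1 0 0 0; 15 0 0 0.4 0 0 0; 15 0 0 0 0 0 0; 15 0 0 0 0 0 0")

```text
clock: 25.12
tcp_pos: [0.5997, -0.0344, 0.0838]
orientation: [0.0, 0.752, 0.659, -0.0]
wrist_force: [0.5, -0.6, -0.5]
finger_gap: 0.0259
```

play_rows(series="15 0 0 0.2 0 0 0; 15 0 0 0 0 0 0")

```text
clock: 25.38
tcp_pos: [0.6001, -0.0345, 0.0823]
orientation: [0.0, 0.752, 0.659, 0.0]
wrist_force: [-1.1, 0.0, 2.0]
finger_gap: 0.0263
```

play_rows(series="15 0 0 0.1 0 0 0; 15 0 0 0 0 0 0")

```text
clock: 25.62
tcp_pos: [0.6002, -0.0345, 0.0819]
orientation: [0.001, 0.752, 0.659, 0.0]
wrist_force: [-1.2, -0.4, 6.9]
finger_gap: 0.0261
```

```bash
python3 - <<'E'
from h import *
st()
E
```

```text
25.625 [ 0.6002 -0.0345  0.0819] y-ang -7.516787800437639 z [ 0.0015 -0.0005 -1.    ] F [-1.1863 -0.3908  6.9143] M [-0.0027  0.3153  0.0239] gap 0.026132532737636067
```

```bash
python3 - <<'E'
from h import *
f=lambda P:(proj("side",P)+.5-[225,175])*12
print("tip17",f([[.6001,-.0359,.0759],[.6001,-.0359,.0983]]),"hole",f([[.599,-.0341,.06]]))
ims=[cams.read_camera("side").astype(float) for _ in range(3)]
c=np.mean(ims,0)[175:225,225:275,::-1]
cv2.imwrite("pics/side18.png",cv2.resize(np.clip(c*1.5,0,255).astype(np.uint8),None,fx=12,fy=12,interpolation=cv2.INTER_CUBIC))
print("now tip",f([[.5997,-.035,.060]]))
E
```

```text
tip17 [[318.74799411 365.72925502]
 [317.64895122 304.32998816]] hole [[323.13068968 413.46776421]]
now tip [[320.76228825 411.00825944]]
```

View pics/side18.png

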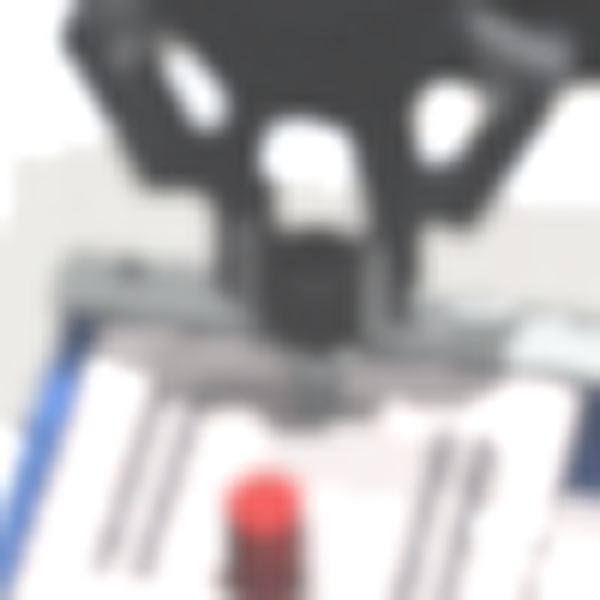

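play_rows(series="15 0 0 -0.3 0 0 0; 15 0 -0.15 0 0 0 0; 15 0 0 0.2 0 0 0; 15 0 0 0.1 0 0 0; 15 0 0 0 0 0 0")

```text
clock: 26.4
tcp_pos: [0.5983, -0.0342, 0.0819]
orientation: [0.0, 0.752, 0.659, 0.0]
wrist_force: [-1.3, 1.0, 7.5]
finger_gap: 0.0258
```

play_rows(series="15 0.1 0 0 0 0 0; 15 0.1 0 0 0 0 0; 15 0 0 0 0 0 0")

```text
clock: 26.78
tcp_pos: [0.5986, -0.0333, 0.082]
orientation: [0.001, 0.752, 0.659, -0.0]
wrist_force: [-3.4, -3.5, 8.1]
finger_gap: 0.0263
```

play_rows(series="15 0 0.1 0 0 0 0; 15 0 0.1 0 0 0 0; 15 0 0 0 0 0 0")

```text
clock: 27.15
tcp_pos: [0.6, -0.0334, 0.082]
orientation: [0.001, 0.752, 0.659, -0.001]
wrist_force: [-3.9, -2.3, 10.2]
finger_gap: 0.0264
```

play_rows(series="15 0 0 -0.6 0 0 0; 15 0 0 0 0 0 0; 15 0 0 0 0 0 0")

```text
clock: 27.52
tcp_pos: [0.6003, -0.0323, 0.0864]
orientation: [-0.0, 0.752, 0.659, -0.0]
wrist_force: [0.4, 0.6, -1.2]
finger_gap: 0.0262
```

```bash
python3 - <<'E'
from h import *
st()
for n,o,k in(("side",(230,180,270,220),15),("top",(210,160,260,215),11)):
    ims=[cams.read_camera(n).astype(float) for _ in range(4)]
    c=np.mean(ims,0)[o[1]:o[3],o[0]:o[2],::-1]
    cv2.imwrite(f"pics/{n}19.png",cv2.resize(np.clip(c*1.3,0,255).astype(np.uint8),None,fx=k,fy=k,interpolation=cv2.INTER_CUBIC))
E
```

```text
27.525 [ 0.6003 -0.0323  0.0864] y-ang -7.514979721951954 z [-0.0005  0.0001 -1.    ] F [ 0.3756  0.5516 -1.1879] M [-0.0275 -0.0219 -0.0082] gap 0.02616992836089833
```

View pics/side19.png

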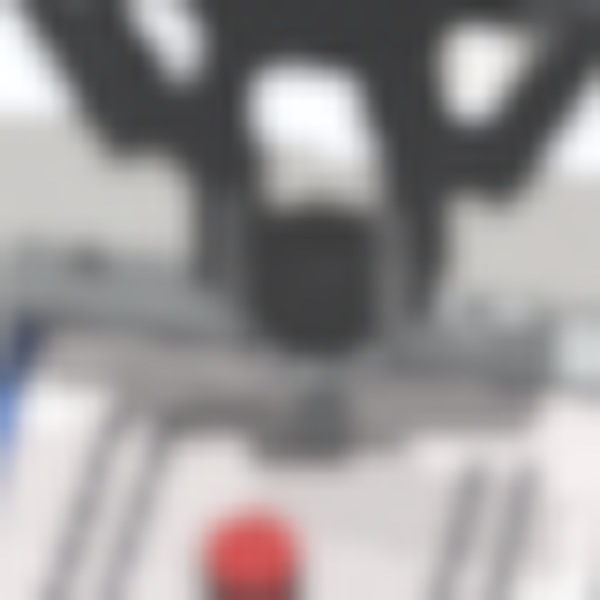

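View pics/top19.png

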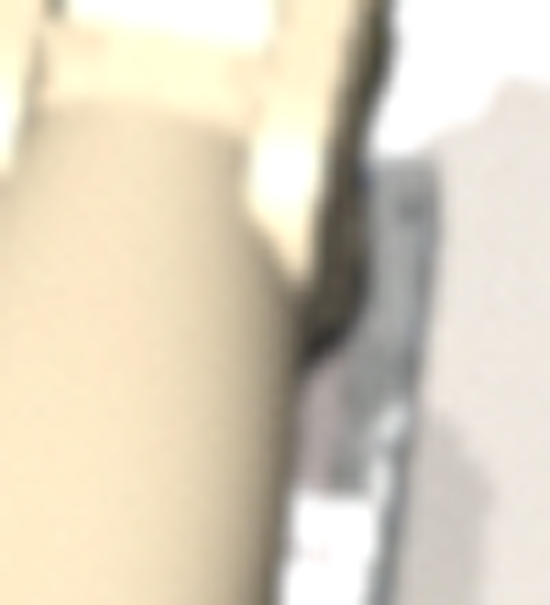

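play_rows(series="15 0.15 -0.1 0 0 0 0; 15 0 0 0.3 0 0 0; 15 0 0 0.2 0 0 0; 15 0 0 0.1 0 0 0; 15 0 0 0 0 0 0")

```text
clock: 28.55
tcp_pos: [0.5997, -0.0308, 0.0822]
orientation: [0.0, 0.752, 0.659, 0.0]
wrist_force: [-4.1, 0.6, 9.5]
finger_gap: 0.0263
```

play_rows(series="15 0 0 -0.2 0 0 0; 15 0 -0.2 0 0 0 0; 15 0 0 0.15 0 0 0; 15 0 0 0.05 0 0 0; 15 0 0 0 0 0 0")

```text
clock: 29.18
tcp_pos: [0.5976, -0.0306, 0.0822]
orientation: [0.0, 0.752, 0.659, 0.0]
wrist_force: [-4.3, 0.5, 10.5]
finger_gap: 0.0262
```

play_rows(series="15 0 0 -0.2 0 0 0; 15 -0.25 0 0 0 0 0; 15 -0.25 0 0.15 0 0 0; 15 0 0 0.05 0 0 0; 15 0 0 0 0 0 0")

```text
clock: 29.8
tcp_pos: [0.5973, -0.0343, 0.082]
orientation: [-0.001, 0.752, 0.66, 0.001]
wrist_force: [-2.4, 4.0, 10.4]
finger_gap: 0.0261
```

```bash
python3 - <<'E'
from h import *
np.set_printoptions(precision=3,suppress=True)
print("shank16 seen", px((215,150),7,(263,310)),"pred",proj("side",[[.5962,-.0338,.1182],[.5962,-.0338,.146],[.5957,-.0343,.1182]]))
print(proj("side",[[.5962,-.0348,.1182],[.5972,-.0338,.1182]]))
E
python3 - <<'E'
import cv2
im=cv2.imread('pics/side16.png');cv2.imwrite('pics/s16c.png',cv2.resize(im[180:430,180:360],None,fx=2.4,fy=2.4,interpolation=cv2.INTER_CUBIC))
E
```

```text
shank16 seen [252.143 193.857] pred [[252.083 195.736]
 [251.979 189.128]
 [252.254 195.634]]
[[252.106 195.519]
 [251.764 195.723]]
```

View pics/s16c.png

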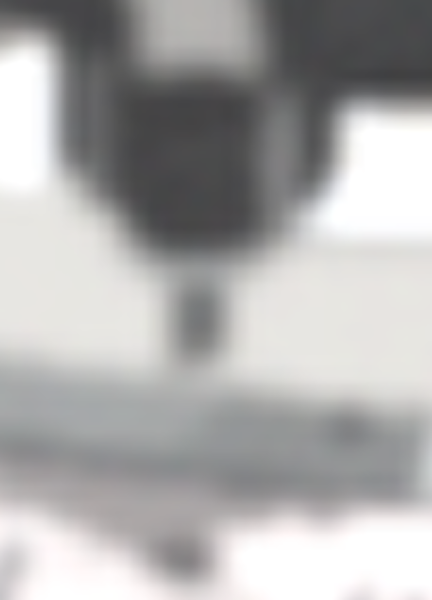

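play_rows(series="15 0 0 -0.3 0 0 0; 15 0 0.15 0 0 0 0; 15 0 0 0 0 0 0")

```text
clock: 30.18
tcp_pos: [0.5984, -0.036, 0.0832]
orientation: [-0.0, 0.752, 0.659, -0.0]
wrist_force: [0.3, -0.6, -1.3]
finger_gap: 0.0257
```

```bash
python3 - <<'E'
from h import *
st()
plan([(.5993,-.037,.085,-7.5)],[1],grip=15)
E
```

```text
30.175 [ 0.5984 -0.036   0.0832] y-ang -7.536139090154658 z [-0.0007 -0.0002 -1.    ] F [ 0.3447 -0.5605 -1.3316] M [0.02   0.0478 0.0075] gap 0.02573698235855137
15 -0.09 0.1 -0.18 -0 0 -0
```

play_rows(series="15 -0.1 0.1 0 0 0 0; 15 0 0 0.15 0 0 0; 15 0 0 0.1 0 0 0; 15 0 0 0 0 0 0")

```text
clock: 30.68
tcp_pos: [0.5993, -0.0368, 0.0811]
orientation: [-0.0, 0.752, 0.659, -0.0]
wrist_force: [-1.3, 0.2, -1.2]
finger_gap: 0.0261
```

No contact at 81.1 mm, below the plate-top contact of 82, so the tip is in the plate hole. Going on.

play_rows(series="15 0 0 0.2 0 0 0; 15 0 0 0 0 0 0")

```text
clock: 30.92
tcp_pos: [0.5997, -0.0371, 0.0793]
orientation: [0.0, 0.752, 0.659, 0.0]
wrist_force: [1.7, -1.4, -0.6]
finger_gap: 0.0264
```

play_rows(series="15 0 0 0.2 0 0 0; 15 0 0 0 0 0 0")

```text
clock: 31.18
tcp_pos: [0.5997, -0.0372, 0.0773]
orientation: [0.0, 0.752, 0.659, 0.0]
wrist_force: [2.1, -0.9, -1.5]
finger_gap: 0.0257
```

play_rows(series="15 0 0 0.2 0 0 0; 15 0 0 0 0 0 0")

```text
clock: 31.42
tcp_pos: [0.5996, -0.0371, 0.0753]
orientation: [0.0, 0.752, 0.659, 0.0]
wrist_force: [1.9, -2.0, -0.2]
finger_gap: 0.026
```

play_rows(series="15 0 0 0.15 0 0 0; 15 0 0 0 0 0 0")

```text
clock: 31.68
tcp_pos: [0.5996, -0.0371, 0.0738]
orientation: [0.0, 0.752, 0.659, -0.0]
wrist_force: [2.6, -3.2, -0.7]
finger_gap: 0.0262
```

play_rows(series="15 0 0 0.15 0 0 0; 15 0 0 0 0 0 0")

```text
clock: 31.92
tcp_pos: [0.5995, -0.037, 0.0723]
orientation: [0.0, 0.752, 0.659, -0.0]
wrist_force: [1.8, -4.0, 0.3]
finger_gap: 0.0259
```

play_rows(series="15 -0.05 0 0.2 0 0 0; 15 0 0 0.2 0 0 0; 15 0 0 0 0 0 0")

```text
clock: 32.3
tcp_pos: [0.5992, -0.0373, 0.0679]
orientation: [-0.0, 0.752, 0.659, -0.0]
wrist_force: [2.4, -2.1, -0.3]
finger_gap: 0.0262
```

play_rows(series="15 0 0 0.25 0 0 0; 15 0 0 0.25 0 0 0; 15 0 0 0 0 0 0")

```text
clock: 32.67
tcp_pos: [0.5991, -0.0373, 0.0628]
orientation: [-0.0, 0.752, 0.659, -0.0]
wrist_force: [1.5, -3.6, -1.6]
finger_gap: 0.0259
```

play_rows(series="15 0 0 0.25 0 0 0; 15 0 0 0.25 0 0 0; 15 0 0 0 0 0 0")

```text
clock: 33.05
tcp_pos: [0.5991, -0.0373, 0.0579]
orientation: [-0.0, 0.752, 0.659, -0.0]
wrist_force: [1.9, -3.1, -1.1]
finger_gap: 0.0262
```

play_rows(series="15 0 0 0.2 0 0 0; 15 0 0 0.2 0 0 0; 15 0 0 0 0 0 0")

```text
clock: 33.42
tcp_pos: [0.5991, -0.0374, 0.054]
orientation: [-0.0, 0.752, 0.659, -0.0]
wrist_force: [1.7, -3.6, -1.8]
finger_gap: 0.0262
```

play_rows(series="15 0 0 0.15 0 0 0; 15 0 0 0.1 0 0 0; 15 0 0 0 0 0 0")

```text
clock: 33.8
tcp_pos: [0.5992, -0.0374, 0.0524]
orientation: [0.0, 0.752, 0.659, -0.0]
wrist_force: [-0.7, -2.8, 5.5]
finger_gap: 0.026
```

play_rows(series="15 0 0 0.1 0 0 0; 15 0 0 0 0 0 0")

```text
clock: 34.05
tcp_pos: [0.5992, -0.0374, 0.0524]
orientation: [0.0, 0.752, 0.659, 0.0]
wrist_force: [-4.2, -2.7, 11.1]
finger_gap: 0.0264
```

play_rows(series="40 0 0 -0.1 0 0 0; 55 0 0 0 0 0 0; 55 0 0 0 0 0 0; 55 0 0 0 0 0 0; 55 0 0 -1 0 0 0; 55 0 0 -2 0 0 0; 55 0 0 -2 0 0 0; 55 0 0 -3 0 0 0; 55 0 0 -3 0 0 0; 55 0 0 -3 0 0 0")

```text
clock: 35.3
tcp_pos: [0.5993, -0.0373, 0.1936]
orientation: [0.0, 0.752, 0.659, 0.0]
wrist_force: [0.6, -0.9, -0.3]
finger_gap: 0.0469
```

play_rows(series="55 -3 -4 0 0 0 0; 55 -3 -4 0 0 0 0; 55 -3 -4 0 0 0 0; 55 -3 -4 0 0 0 0; 55 0 0 0 0 0 0")

```text
clock: 35.92
tcp_pos: [0.4226, -0.1362, 0.1927]
orientation: [0.0, 0.753, 0.658, -0.0]
wrist_force: [0.1, -0.1, -0.0]
finger_gap: 0.047
```

```bash
python3 - <<'E'
from h import *
st()
for n,o,k in(("side",(215,180,300,250),9),("top",(195,160,260,235),8)):
    im=cams.read_camera(n)[:,:,::-1]
    c=im[o[1]:o[3],o[0]:o[2]]; cv2.imwrite(f"pics/{n}20f.png",im)
    cv2.imwrite(f"pics/{n}20.png",cv2.resize(c,None,fx=k,fy=k,interpolation=cv2.INTER_CUBIC))
E
```

```text
35.925 [ 0.4226 -0.1362  0.1927] y-ang -7.734247019735487 z [ 0.0001 -0.0004 -1.    ] F [ 0.119  -0.1453 -0.007 ] M [ 0.0295 -0.0416 -0.0128] gap 0.04701772120433994
```

View pics/side20.png

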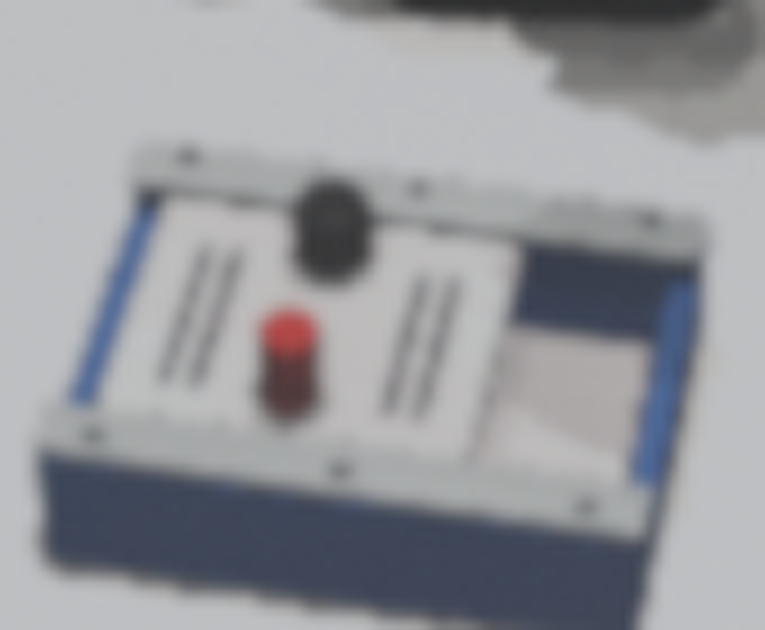

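View pics/top20.png

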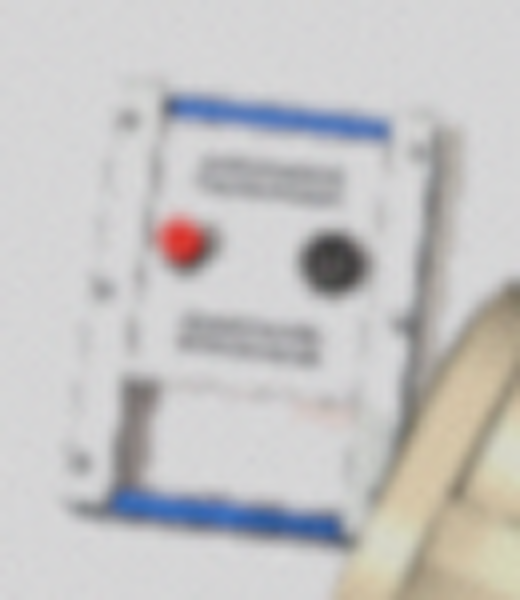

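View pics/side20f.png

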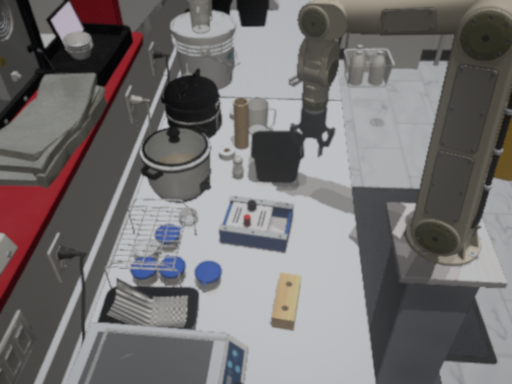

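```bash
python3 - <<'E'
from h import *
from workcell import workorder
S=((215,180),9);T=((195,160),8)
print("pin top",tri(px(*S,(290,332)),px(*T,(183,242))),"knob top",tri(px(*S,(333,211)),px(*T,(334,263))))
print(workorder.hand_in())
E
```

```text
pin top (array([0.60725206, 0.03570899, 0.09555878]), np.float64(0.0006937728991812492)) knob top (array([ 0.59794985, -0.03580245,  0.08467262]), np.float64(0.0006657867891055441))
the job is handed in; nothing more can be done
None
```

The pin and the bolt are both in the cover plate, seated and upright, and the job is handed in after about 36 s of the 72 s allowed.

**Pin:** I drew the plate about 48 mm along the rails with the pin. The tip then dropped into the strip hole and the load vanished. The pin went down with only a few newtons on the wrist until its collar met the plate at the expected height, at about 13 N.

**Bolt:** The first probes landed on the plate face at up to about 10 N, because my hole estimate was about 2.5 mm off in y. After correcting it the bolt slid in and stopped on its washer at the expected height, at about 11 N. The highest wrist load I read was about 21 N vertical (24 N in all), while drawing the plate. Forces were read only at the end of each move.

**Last checks:**
- Both views after release show pin and bolt upright in the plate, nothing else visibly moved, and the gripper clear with no force on it.
- The pin top measured 95.6 mm high against 98 mm expected. This is within camera error.
- The knob top measured 84.7 mm against 90 mm, which is low. That top edge was hard to read off the picture, and the seating force and height indicate it is home.

**Disagreement:** The reported tool height did not match the cameras. The fingertips appeared about 25–30 mm higher than the stated geometry implies, and my first attempt to grip the pin closed above it without touching it. I went by sight and contact heights after that.

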